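Fetch the steel canister from the back of the sill caddy to the kitchen scale

ROBOT

A 7-joint arm with a two-finger parallel gripper is mounted at the origin on the work surface. World frame = base frame: x ahead of the robot, y to its left, z up, the work surface at z = 0. Lengths are in m, angles in rad, forces in N, time in s.
With the tool pointing down it reaches from about 0.4 to 0.85 m from the base axis. Payload 10.4 kg.
Tool frame: the origin (TCP) lies midway between the tips of the shut fingers; the grasp point (between the pads) lies 19 mm behind it (arm.grasp_offset is the distance from the TCP to the grasp point, in m); z points along the fingers, y is the line along which they close (so a half turn about z gives the same grasp; the last joint's range is limited). The gripper opens to 87 mm and grips with 3 to 60 N. Pads are 19 mm wide; open, the fingers measure 117 mm over their backs; the gripper's body (75 mm by 190 mm) begins 51 mm behind the grasp point.
Start: joints at [-0.023, 0.332, -0.065, 1.46, 0.022, 1.35, -0.088], TCP at [0.625, 0, 0.223] pointing down, gripper open.
Joint ranges: [-2.6, 2.6], [-0.5, 2.12], [-1.47, 1.34], [0.16, 2.42], [-1.27, 4.41], [0.06, 2.06], [-2.6, 2.6]. Speed limits (rad/s): [2.22, 2.22, 2.79, 2.79, 3.14, 3.14, 3.14].

INTERFACE

Orientations are given as a rotation vector (axis times angle).
In Python, from station import arm, imaging, order, models gives the robot as it stands. The module is installed in compiled form; this text tells all that it offers.
- The arm moves only by the tool apply_moves, never from a script. Its argument "rows" is a list of rows, each an object of numbers: "dx", "dy", "dz": the shift along the world's x, y, z normalised to -1 to 1, where 1 is 300 mm; "rx", "ry", "rz": the turn, a rotation vector about the world's x, y, z normalised to -1 to 1, where 1 is 2 pi rad; "fingers": the closure in counts, from 0 (fully open) to 255 (shut). In form: [{"dx": .., "dy": .., "dz": .., "rx": .., "ry": .., "rz": .., "fingers": ..}, ...]. A call has 1 to 20 rows; each row is the pose to reach, as a shift and turn from the pose commanded when the call began, turning the shorter way round; what a row does not reach only later rows make up. A row lasts 1/10 s, in which the tool goes at most 50 mm and 8.59 degrees, less where a joint would pass 70% of its speed; a pose out of reach is approached as far as the arm can. A call with a number of a shift or a turn outside -1 to 1 is refused whole. A call with a gripper value outside its range is refused whole. The fingers move at their own pace and stop on an object; "squeeze" is the grip in N (left out, the last holds). Time passes only in rows, so rows that repeat a pose let the fingers close. It gives the time, the measured TCP pose, the force, the opening and the grip force at its end, in the units of the state.
- arm.get_obs(): the state, without advancing time (a new reading comes with each control period).
- imaging.read_camera(name): name is "scene" or "side" or "wrist"; returns the picture (420x560x3 uint8, blue, green, red); there is no depth.
- imaging.camera_info(name): a dict with "camera_matrix" (3x3 intrinsics, pixels), "extrinsics" (4x4, takes a point from world to camera coordinates). Camera axes: x right, y down, z forward; pixel columns grow to the right and rows downward; lengths in m; the calibration is good to about 2 mm. The wrist camera is an equidistant fisheye: a pixel r from the principal point sees the ray r / f radians off the axis. A picture is of the moment at which its call begins: read the wrist's pose just before it. camera_info takes no time and is no camera call; for the wrist camera it gives the pose at the moment of the call.
- order.job_done(): hands the job in; it is judged then, once.
Trained networks look in the newest picture that a camera, given by its name, has taken for a name from the list of things; names that differ only in an ending like _2 or _b are one class to them, and where a whole thing is asked for, a point or a joint stands for the part that bears it (a point fixed in the world has none). Each returns a list of dicts, best first, with "p" (0 to 1); they miss things now and then, are a little off and sometimes report something else, mostly with a low value. They report only what shows in the picture. A call takes as long as a camera call.
- models.outline_of(camera, thing): "region" (420x560 bool, what is visible of it) and "uv" ([column, row] in pixels, amid what is visible of it).
The state is a dict: "time_s": time; "joints": joint angles; "dq": joint speeds; "joint_efforts": joint torques, N m; "eef_pos": TCP position; "tcp_rot": TCP orientation; "force": force on the tool from outside, world axes, zero at the start; "torque": the same for the moment, N m; "opening": finger opening in m; "gripper_force": force on a finger pad.
Only numpy, scipy, OpenCV 4.12 (cv2) and the standard library are available. Lean on these libraries where they do the work, as an engineer would, in place of code of your own. Each camera call takes 0.05 s, during which the arm holds its last target. There are 200 camera calls.

TASK

Get the squat steel canister out of the back of the narrow wooden caddy and stand it in the middle of the round platform of the kitchen scale, lid on and upright. First clear the cooking stick, the red cup and the pepper mill onto the aluminium tray (cup and mill standing, stick lying flat on the tray's bottom), and once the canister is on the scale put all three back in the caddy where they were: cup and mill each on its own former spot, the stick across the top of the caddy. Do not knock anything over, and leave the bowl, the saucepan and the amber jar alone.

Things in the scene. Friction and masses are not known exactly. Their poses are not given: they have to be found in the camera images.
- canister_centre (a point): Squat steel canister, ribbed screw lid closed: upright cylinder 64 mm across, 44 mm high, about 0.3 kg. Point: its centre, 22 mm above its underside. At the start last in the caddy's lane, under the stick; its top is 14 mm below the wall tops, 13 mm free each side: grip it with the fingers along the lane, one before and one behind it (32 mm free behind; under 25 mm in front until cleared).
- cup_centre (a point): Red plastic tumbler, upright, open, 112 mm high, 62 mm across the rim, 50 mm at the foot, 70 g. Point: its centre, 56 mm above its underside. In the caddy its top 54 mm stand above the long walls: grip it there, 15 to 30 mm below the rim, fingers across the lane (the neighbour in the lane is too near for a finger).
- mill_centre (a point): Dark wooden pepper mill, upright, 112 mm high with a brass knob; foot 54 mm, waist 41 mm, head 47 mm across from 70 to 104 mm above its underside; 0.17 kg. Point: on its axis, 56 mm above its underside. In the caddy grip its head, about 90 mm up, fingers across the lane. Cup and mill stand one behind the other; which is nearer the robot varies.
- stick_centre (a point): Pale wooden cooking stick. Handle 16 mm wide and thick, from 130 mm behind this point (-x) to 50 mm ahead (+x), then a flat paddle 34 mm wide, 10 mm thick, to 127 mm ahead. Point: near its balance point, 8 mm above its underside, z up: grip here across the handle. At the start it lies across the caddy's wall tops, 14 mm above the canister's lid; cup or mill stands about 40 mm from its centre line.
- caddy: Narrow wooden sill caddy, fixed: open trough 300 mm long (x axis: along the lane, away from the robot), 108 mm wide. Origin under its centre. Floor 8 mm thick; long walls 9 mm thick, tops 66 mm above the ledge, 90 mm apart inside; end boards 42 mm high, inner faces at x = +-141 mm. Items stand on the floor on its middle line: x about -85 and -5 mm (cup, mill), +77 mm (canister).
- tray: Aluminium tray with blue inlay, fixed, 300 mm (its x) by 200 mm (its y); rim 6 mm thick, 14 mm high; bottom 4 mm thick. Origin under its centre. The side area: cup, mill and stick all have room inside the rim, the stick lengthwise. Tray and scale stand left and right of the caddy, either way round.
- scale_pan (a point): Kitchen scale, fixed, white body 200 mm by 165 mm, with a round steel platform 132 mm across. Point: centre of the platform's top, 42 mm above the ledge.
- bowl: White ceramic bowl, 112 mm across, 52 mm high, origin at the centre of its underside; leave alone.
- saucepan: Small aluminium saucepan, 120 mm across, 65 mm high, black handle reaching 195 mm from its centre along its +y; origin at the centre of its underside; leave alone.
- jar: Small amber glass jar with white cap, 52 mm across, 68 mm high, origin at the centre of its underside, near the robot beside the caddy's near end; leave alone.

How it is judged:
By the outcome, as a careful person would: the job done as asked, in the order asked, and still so for the second after the job is handed in, with the robot touching nothing.
It also fails if it takes over 146 s, if anything falls off the work surface, if the arm or the gripper's body presses on something with over 40 N, if the wrist force passes 120 N, or if a joint passes its speed limit or range.

## Working session

There is one attempt and no reset: what is moved stays moved. The work goes in short steps, Python scripts to look and compute and a tool call to move; the robot and the scene stay as the last step left them, time stands still between calls to the robot, and variables do not carry over. Pictures are saved under pics/ and viewed, at most 14 in all, crops included, and the job is handed in when it is done.

Besides the shell and the picture viewer there is one more tool, called after "Emit:" as name(argument=value, ...) on one line, values as JSON. apply_moves: Moves the arm, as the interface text tells. Scaled input: -1 to 1 covers 300 mm each way for a shift and 2 pi rad each way for a turn. Its arguments: {"type":"object","properties":{"rows":{"type":"array","items":{"type":"object","properties":{"dx":{"type":"number"},"dy":{"type":"number"},"dz":{"type":"number"},"rx":{"type":"number"},"ry":{"type":"number"},"rz":{"type":"number"},"fingers":{"type":"number"}}}},"squeeze":{"type":"number"}},"required":["rows"]}

```bash
mkdir -p pics; ls; python3 - <<'E'
from station import arm, imaging, order, models
import cv2,numpy as np
np.set_printoptions(precision=4,suppress=True)
for c in ["scene","side","wrist"]:
    im=imaging.read_camera(c); cv2.imwrite(f"pics/{c}0.png",im)
    i=imaging.camera_info(c); print(c,i)
print(arm.get_obs(), arm.grasp_offset)
E
```

```text
pics
scene {'camera_matrix': array([[476.1895,   0.    , 271.1211],
       [  0.    , 476.1895, 210.2998],
       [  0.    ,   0.    ,   1.    ]]), 'extrinsics': array([[-0.3797,  0.9251,  0.0017,  0.225 ],
       [ 0.5758,  0.2378, -0.7823, -0.267 ],
       [-0.7241, -0.296 , -0.623 ,  1.5665],
       [ 0.    ,  0.    ,  0.    ,  1.    ]])}
side {'camera_matrix': array([[492.013 ,   0.    , 284.1499],
       [  0.    , 492.013 , 208.2848],
       [  0.    ,   0.    ,   1.    ]]), 'extrinsics': array([[-0.7985, -0.6018,  0.018 ,  0.4481],
       [-0.4574,  0.587 , -0.668 ,  0.3138],
       [ 0.3914, -0.5416, -0.7439,  1.017 ],
       [ 0.    ,  0.    ,  0.    ,  1.    ]])}
wrist {'camera_matrix': array([[325.1923,   0.    , 281.1731],
       [  0.    , 325.1923, 206.8158],
       [  0.    ,   0.    ,   1.    ]]), 'extrinsics': array([[ 1.    ,  0.0001, -0.0009, -0.6235],
       [ 0.0004, -0.9528,  0.3035, -0.0357],
       [-0.0008, -0.3035, -0.9528,  0.3907],
       [ 0.    ,  0.    ,  0.    ,  1.    ]])}
{'time_s': 0.15, 'joints': array([-0.0226,  0.3327, -0.0647,  1.4607,  0.0216,  1.3499, -0.0885]), 'dq': array([-0.0007, -0.0021, -0.0012, -0.0023, -0.0003,  0.0001,  0.0014]), 'joint_efforts': array([  0.0018, -62.363 ,   0.0254, -39.0144,  -0.0612,   0.0372,
        -0.    ]), 'eef_pos': array([0.6247, 0.    , 0.222 ]), 'tcp_rot': array([-2.2209, -2.221 ,  0.0011]), 'force': array([-0.008 ,  0.0476,  0.822 ]), 'torque': array([ 0.0216,  0.0213, -0.0177]), 'gripper_force': 0.0, 'opening': 0.08689066918868349} 0.0187
```

View images.

View pics/scene0.png

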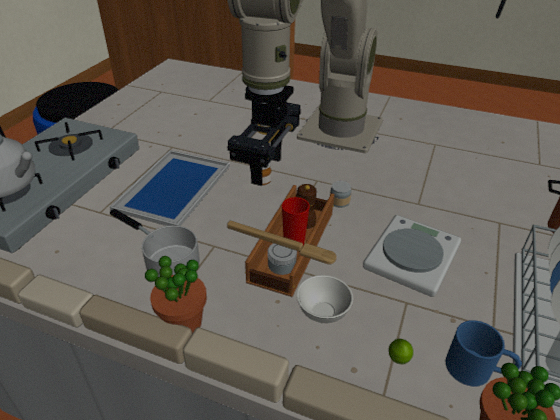

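View pics/side0.png

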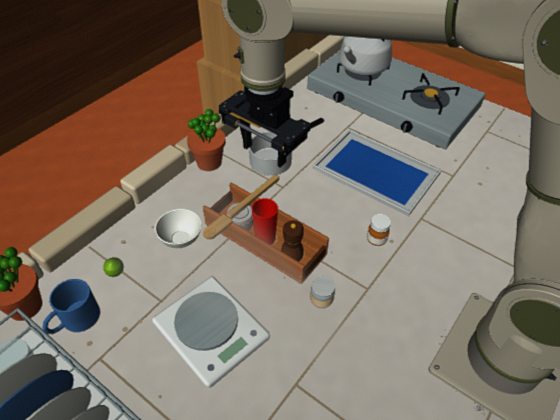

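View pics/wrist0.png

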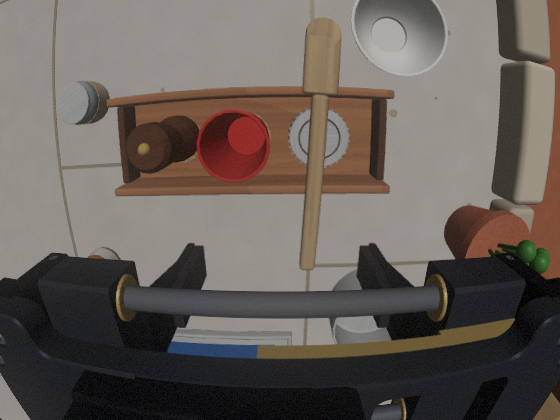

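```bash
cat > h.py <<'E'
from station import arm, imaging, order, models
import cv2,numpy as np
from scipy.optimize import minimize
np.set_printoptions(precision=4,suppress=True)
def proj(P,info,cam):
    K=info["camera_matrix"];E=info["extrinsics"]
    C=np.atleast_2d(P)@E[:3,:3].T+E[:3,3]
    if cam=="wrist":
        r=np.hypot(C[:,0],C[:,1])+1e-12; t=np.arctan2(r,C[:,2])/r
        xy=C[:,:2]*t[:,None]
    else: xy=C[:,:2]/C[:,2:]
    return xy*K[0,0]+K[:2,2]
def ray(uv,info,cam):
    K=info["camera_matrix"];E=info["extrinsics"]
    d=(np.array(uv,float)-K[:2,2])/K[0,0]
    if cam=="wrist":
        r=np.linalg.norm(d); v=np.r_[d/r*np.sin(r),np.cos(r)]
    else: v=np.r_[d,1]
    R=E[:3,:3]; return -R.T@E[:3,3], R.T@v
def on_plane(uv,z,info,cam):
    o,d=ray(uv,info,cam); return o+d*(z-o[2])/d[2]
def ring(r,z,n=40):
    a=np.linspace(0,2*np.pi,n,endpoint=False); return np.c_[r*np.cos(a),r*np.sin(a),0*a+z]
def box(x0,x1,y0,y1,z0,z1):
    return np.array([[x,y,z] for x in np.linspace(x0,x1,9) for y in np.linspace(y0,y1,9) for z in (z0,z1)])
# parts, z measured from the ledge/underside
M={"canister_centre":[np.r_[ring(.032,0),ring(.032,.044)]],
"cup_centre":[np.r_[ring(.025,0),ring(.031,.112)]],
"mill_centre":[np.r_[ring(.027,0),ring(.0205,.05)],np.r_[ring(.0205,.05),ring(.0235,.07)],np.r_[ring(.0235,.07),ring(.0235,.104)],ring(.008,.112)],
"stick_centre":[box(-.13,.05,-.008,.008,0,.016),box(.05,.127,-.017,.017,.003,.013)],
"caddy":[box(-.15,.15,-.054,-.045,0,.066),box(-.15,.15,.045,.054,0,.066),box(-.15,-.141,-.054,.054,0,.042),box(.141,.15,-.054,.054,0,.042),box(-.15,.15,-.054,.054,0,.008)],
"tray":[box(-.15,.15,-.1,.1,0,.014)],
"scale_pan":[box(-.1,.1,-.0825,.0825,0,.035),ring(.066,.042)],
"bowl":[np.r_[ring(.03,0),ring(.056,.052)]],"jar":[np.r_[ring(.026,0),ring(.026,.068)]],
"saucepan":[np.r_[ring(.06,0),ring(.06,.065)],box(-.008,.008,.06,.195,.045,.06)]}
def pts(n,p):
    c,s=np.cos(p[2]),np.sin(p[2]);R=np.array([[c,-s,0],[s,c,0],[0,0,1]])
    return [q@R.T+[p[0],p[1],p[3]] for q in M[n]]
def sil(n,p,info,cam,S=2):
    m=np.zeros((420*S,560*S),np.uint8)
    for q in pts(n,p):
        cv2.fillConvexPoly(m,cv2.convexHull(np.round((proj(q,info,cam)+.5)*S).astype(np.int32)),1)
    return m>0
def fit(n,p0,masks,infos,yaw=True,occ=None):
    """masks: {cam:bool}; p0 x,y,yaw,z"""
    big={c:cv2.resize(m.astype(np.uint8),(1120,840),interpolation=cv2.INTER_NEAREST)>0 for c,m in masks.items()}
    def f(v):
        p=[v[0]*.1,v[1]*.1,v[2] if yaw else p0[2],p0[3]];e=0
        for c,b in big.items():
            s=sil(n,p,infos[c],c)
            if occ is not None and c in occ: s=s&~occ[c]; b=b&~occ[c]
            e+=1-(s&b).sum()/max(1,(s|b).sum())
        return e/len(big)
    v0=np.r_[p0[0]*10,p0[1]*10,p0[2]]
    r=minimize(f,v0,method="Nelder-Mead",options=dict(initial_simplex=np.array([v0]+[v0+d for d in np.diag([.2,.2,.15])]),maxfev=250,xatol=1e-3,fatol=1e-4))
    return np.r_[r.x[:2]*.1,r.x[2]],r.fun
E
python3 - <<'E'
from h import *
import pickle
D={}
I={c:imaging.camera_info(c) for c in("scene","side","wrist")}
for c in I:
    for n in M:
        try: r=models.outline_of(c,n)
        except Exception as e: print(c,n,e); continue
        for k in r[:2]:
            ys,xs=np.nonzero(k["region"]); print(c,n,round(k["p"],2),k["uv"],xs.min(),xs.max(),ys.min(),ys.max(),len(xs))
        if r: D[c,n]=r[0]["region"]
pickle.dump((I,D),open("d0.pkl","wb"))
E
```

```text
scene canister_centre 0.76 [282.4, 258.9] 268 296 244 273 703
scene canister_centre 0.74 [295.4, 218.1] 283 308 198 243 991
scene cup_centre 0.81 [292.5, 218.7] 282 308 197 242 1018
scene mill_centre 0.78 [306.1, 196.7] 297 317 184 228 481
scene tray 0.56 [169.4, 187.7] 110 229 149 226 5166
scene scale_pan 0.85 [413.1, 255.3] 363 460 215 296 4911
scene bowl 0.69 [264.0, 176.8] 263 270 166 184 132
scene jar 0.68 [267.4, 177.7] 263 271 167 184 138
scene saucepan 0.73 [166.6, 242.4] 111 198 210 271 2093
side canister_centre 0.61 [245.2, 216.5] 228 253 204 230 370
side cup_centre 0.82 [265.3, 222.7] 252 277 198 243 979
side mill_centre 0.82 [291.6, 240.9] 280 304 220 261 767
side stick_centre 0.77 [234.3, 213.4] 204 279 175 238 870
side caddy 0.96 [273.6, 242.4] 203 328 184 282 3669
side tray 0.91 [373.7, 173.0] 314 439 130 215 5589
side tray 0.27 [267.5, 158.8] 249 323 118 175 1147
side bowl 0.89 [179.9, 230.8] 155 201 209 247 1447
side jar 0.57 [380.6, 229.6] 366 390 214 245 620
side saucepan 0.61 [267.1, 158.3] 249 324 118 175 1155
wrist canister_centre 0.87 [327.5, 135.3] 288 349 109 166 1816
wrist cup_centre 0.57 [231.6, 145.4] 197 268 109 182 4315
wrist mill_centre 0.83 [161.3, 143.5] 124 197 115 172 3096
wrist stick_centre 0.62 [313.5, 103.8] 299 340 17 269 5536
wrist stick_centre 0.24 [103.0, 257.4] 88 118 247 259 277
wrist caddy 0.74 [271.7, 137.4] 106 394 86 196 17127
wrist caddy 0.17 [401.0, 30.0] 351 446 0 76 6125
wrist tray 0.89 [226.3, 343.4] 168 291 328 358 2740
wrist bowl 0.9 [402.0, 32.5] 351 447 0 76 6154
wrist bowl 0.5 [270.7, 134.2] 106 394 86 195 16592
wrist jar 0.68 [103.0, 255.1] 91 118 247 259 248
wrist saucepan 0.68 [354.2, 328.3] 329 389 271 343 1607
```

```bash
python3 - <<'E'
from h import *
import pickle
I,D=pickle.load(open("d0.pkl","rb"))
def occ(c,n):
    m=np.zeros((420,560),np.uint8)
    for (cc,k),r in D.items():
        if cc==c and k!=n: m|=r.astype(np.uint8)
    return cv2.resize(m,(1120,840),interpolation=cv2.INTER_NEAREST)>0
use={"caddy":["side","wrist"],"canister_centre":["scene","wrist"],"cup_centre":["scene","side","wrist"],"mill_centre":["side","wrist"],"stick_centre":["side","wrist"],
"tray":["scene","side"],"scale_pan":["scene"],"bowl":["side"],"jar":["side"],"saucepan":["scene","side"]}
zz={"canister_centre":.008,"cup_centre":.008,"mill_centre":.008,"stick_centre":.066}
seed={"canister_centre":("wrist",.03),"cup_centre":("wrist",.1),"mill_centre":("wrist",.09),"stick_centre":("wrist",.07)}
for n,cs in use.items():
    c0=cs[-1]; ys,xs=np.nonzero(D[c0,n]); uv=[xs.mean(),ys.mean()]
    z=zz.get(n,0); g=on_plane(uv,z+.03,I[c0],c0)
    best=None
    for yaw in {"caddy":[0],"stick_centre":[1.5],"tray":[0,.4,-.4],"scale_pan":[0,.8,1.57,2.4],"saucepan":[2,2.5,3.2,4]}.get(n,[0]):
        r=fit(n,[g[0],g[1],yaw,z],{c:D[c,n] for c in cs},I,yaw=n in("caddy","stick_centre","tray","scale_pan","saucepan"),occ={c:occ(c,n) for c in cs})
        if best is None or r[1]<best[1]: best=r
    print(n,best)
    for c in cs:
        r=fit(n,[*best[0],z],{c:D[c,n]},I,yaw=n in("caddy","stick_centre","tray","scale_pan","saucepan"),occ={c:occ(c,n)})
        print("   ",c,r)
E
```

```text
caddy (array([0.5862, 0.0513, 0.0073]), np.float64(0.06292280866679201))
    side (array([0.5857, 0.0494, 0.0098]), np.float64(0.06576773084804022))
    wrist (array([0.5865, 0.0512, 0.0071]), np.float64(0.0466549666549666))
canister_centre (array([0.662 , 0.0539, 0.0717]), np.float64(0.11895696159006808))
    scene (array([0.6618, 0.0542, 0.1019]), np.float64(0.214963707426019))
    wrist (array([ 0.6608,  0.0547, -0.0267]), np.float64(0.021438263229307974))
cup_centre (array([ 0.5824,  0.0534, -0.063 ]), np.float64(0.07614871528073885))
    scene (array([0.5628, 0.0485, 0.0205]), np.float64(0.15170344975358907))
    side (array([0.5813, 0.0532, 0.0378]), np.float64(0.027964785085447974))
    wrist (array([ 0.584 ,  0.0531, -0.0897]), np.float64(0.008686020753177148))
mill_centre (array([ 0.5007,  0.0521, -0.0054]), np.float64(0.025769691347881707))
    side (array([0.4978, 0.0559, 0.0405]), np.float64(0.01944544472452292))
    wrist (array([0.5006, 0.0516, 0.0689]), np.float64(0.019304079811825803))
stick_centre (array([0.6564, 0.0427, 1.5241]), np.float64(0.11700867365524559))
   
[... 378 characters left out ...]
14426))
scale_pan (array([0.5127, 0.3198, 2.971 ]), np.float64(0.10566845894468235))
    scene (array([0.5115, 0.3205, 2.9807]), np.float64(0.10511182108626194))
bowl (array([0.7459, 0.1778, 0.0336]), np.float64(0.05197401299350324))
    side (array([0.7461, 0.1775, 0.0156]), np.float64(0.05071738405071735))
jar (array([ 0.3662, -0.1223,  0.0121]), np.float64(0.13394755492558474))
    side (array([ 0.3662, -0.1223,  0.0121]), np.float64(0.13460857244066593))
saucepan (array([ 0.7453, -0.1791,  1.8699]), np.float64(0.44747771009470716))
    scene (array([ 0.7132, -0.2072,  1.7492]), np.float64(0.33815001425991065))
    side (array([ 0.7453, -0.1785,  1.7292]), np.float64(0.47536338999753636))
```

```bash
python3 - <<'E'
from h import *
import pickle
I,D=pickle.load(open("d0.pkl","rb"))
for c,u in(("scene",(413.5,250)),("side",(206,320.5))): print("pan",on_plane(u,.042,I[c],c))
for c,u in(("scene",(112,212)),("scene",(146,229)),("side",(320,121)),("side",(286,140))): print("handle",u,on_plane(u,.055,I[c],c))
for c,u in(("scene",(171,244)),("side",(268,150))): print("panrim",on_plane(u,.065,I[c],c))
S={c:cv2.imread(f"pics/{c}0.png") for c in I}
def ov(c,P,col):
    for q in np.round(proj(P,I[c],c)*1).astype(int): cv2.circle(S[c],tuple(q),0,col,-1)
for c in("scene","side"):
    ov(c,ring(.066,.042,90)+[.5127,.3198,0],(0,0,255))
    ov(c,ring(.06,.065,90)+[.74,-.185,0],(0,0,255))
    ov(c,ring(.031,.112,90)+[.582,.0525,.008],(0,255,255))
    ov(c,ring(.0235,.104,90)+[.5005,.052,.008],(0,255,0))
def crop(c,x,y,w=130,h=100): return cv2.resize(S[c][y:y+h,x:x+w],(390,300),interpolation=cv2.INTER_CUBIC)
a=np.vstack([np.hstack([crop("scene",350,200),crop("side",145,265)]),np.hstack([crop("scene",105,195),crop("side",220,110)])])
cv2.imwrite("pics/ov1.png",a)
E
```

```text
pan [0.5414 0.3195 0.042 ]
pan [0.5251 0.3182 0.042 ]
handle (112, 212) [ 0.6972 -0.3675  0.055 ]
handle (146, 229) [ 0.7188 -0.2573  0.055 ]
handle (320, 121) [ 0.703  -0.3617  0.055 ]
handle (286, 140) [ 0.7301 -0.2311  0.055 ]
panrim [ 0.7495 -0.1707  0.065 ]
panrim [ 0.7366 -0.1576  0.065 ]
```

View pics/ov1.png

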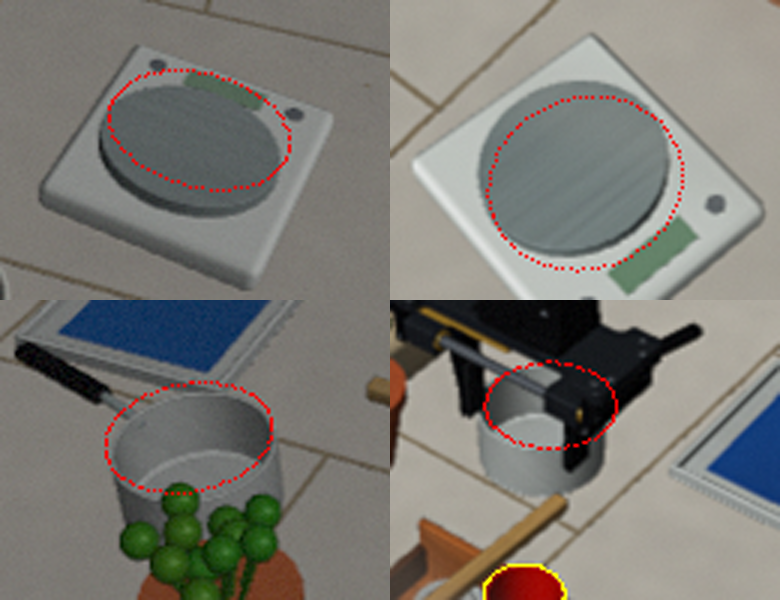

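```bash
python3 - <<'E'
from h import *
import pickle
I,D=pickle.load(open("d0.pkl","rb"))
masks={}
for c,u in(("scene",(413,250)),("side",(206,320))):
    im=cv2.imread(f"pics/{c}0.png"); g=cv2.GaussianBlur(im,(3,3),0)
    m=np.zeros((422,562),np.uint8); cv2.floodFill(g,m,u,0,(9,9,9),(9,9,9),4|cv2.FLOODFILL_MASK_ONLY|cv2.FLOODFILL_FIXED_RANGE|(255<<8)) if 0 else None
    hsv=im.astype(int); v=hsv.max(2); sat=v-hsv.min(2)
    v0=np.median(v[u[1]-4:u[1]+5,u[0]-4:u[0]+5])
    b=((abs(v-v0)<25)&(sat<28)).astype(np.uint8)
    win=np.zeros_like(b); cv2.circle(win,u,42,1,-1); b&=win
    b=cv2.morphologyEx(b,cv2.MORPH_OPEN,np.ones((3,3)))
    n,l,s,_=cv2.connectedComponentsWithStats(b); k=l[u[1],u[0]]
    cn,_=cv2.findContours((l==k).astype(np.uint8),cv2.RETR_EXTERNAL,cv2.CHAIN_APPROX_NONE)
    hull=cv2.convexHull(max(cn,key=len)); mm=np.zeros_like(b); cv2.fillConvexPoly(mm,hull,1)
    masks[c]=mm>0; print(c,v0,s[k])
M["p1"]=[ring(.066,.042)]
for cs in(["scene"],["side"],["scene","side"]):
    print(cs,fit("p1",[.53,.319,0,0],{c:masks[c] for c in cs},I,yaw=False))
E
```

```text
scene 96.0 [ 383  223   61   50 2107]
side 125.0 [ 174  292   64   59 2844]
['scene'] (array([ 0.5314,  0.3164, -0.0788]), np.float64(0.1489575203478649))
['side'] (array([0.5293, 0.3161, 0.0277]), np.float64(0.03305012744265079))
['scene', 'side'] (array([0.5299, 0.316 , 0.0793]), np.float64(0.09387884375301198))
```

Emit:
apply_moves(rows=[{"dx":0.105,"dy":0.143,"dz":-0.15,"rz":-0.0076,"fingers":149},{"dx":0.105,"dy":0.143,"dz":-0.2,"rz":-0.0076,"fingers":149},{"dx":0.105,"dy":0.143,"dz":-0.2,"rz":-0.0076,"fingers":149},{"dx":0.105,"dy":0.143,"dz":-0.2,"rz":-0.0076,"fingers":149},{"dx":0.105,"dy":0.143,"dz":-0.2,"rz":-0.0076,"fingers":149},{"dx":0.105,"dy":0.143,"dz":-0.28,"rz":-0.0076,"fingers":149},{"dx":0.105,"dy":0.143,"dz":-0.36,"rz":-0.0076,"fingers":149},{"dx":0.105,"dy":0.143,"dz":-0.43,"rz":-0.0076,"fingers":149},{"dx":0.105,"dy":0.143,"dz":-0.48,"rz":-0.0076,"fingers":149},{"dx":0.105,"dy":0.143,"dz":-0.513,"rz":-0.0076,"fingers":149},{"dx":0.105,"dy":0.143,"dz":-0.513,"rz":-0.0076,"fingers":149},{"dx":0.105,"dy":0.143,"dz":-0.513,"rz":-0.0076,"fingers":149}], squeeze=15)

```text
invalid input at $.rows[0]: expected keys dx, dy, dz, rx, ry, rz, fingers
```

Emit:
apply_moves(rows=[{"dx":0.105,"dy":0.143,"dz":-0.2,"rx":0,"ry":0,"rz":-0.0076,"fingers":149},{"dx":0.105,"dy":0.143,"dz":-0.2,"rx":0,"ry":0,"rz":-0.0076,"fingers":149},{"dx":0.105,"dy":0.143,"dz":-0.2,"rx":0,"ry":0,"rz":-0.0076,"fingers":149},{"dx":0.105,"dy":0.143,"dz":-0.2,"rx":0,"ry":0,"rz":-0.0076,"fingers":149},{"dx":0.105,"dy":0.143,"dz":-0.28,"rx":0,"ry":0,"rz":-0.0076,"fingers":149},{"dx":0.105,"dy":0.143,"dz":-0.36,"rx":0,"ry":0,"rz":-0.0076,"fingers":149},{"dx":0.105,"dy":0.143,"dz":-0.43,"rx":0,"ry":0,"rz":-0.0076,"fingers":149},{"dx":0.105,"dy":0.143,"dz":-0.48,"rx":0,"ry":0,"rz":-0.0076,"fingers":149},{"dx":0.105,"dy":0.143,"dz":-0.513,"rx":0,"ry":0,"rz":-0.0076,"fingers":149},{"dx":0.105,"dy":0.143,"dz":-0.513,"rx":0,"ry":0,"rz":-0.0076,"fingers":149},{"dx":0.105,"dy":0.143,"dz":-0.513,"rx":0,"ry":0,"rz":-0.0076,"fingers":149}], squeeze=15)

```text
time_s: 2.75
eef_pos: [0.6571, 0.0427, 0.0698]
tcp_rot: [2.274, 2.167, 0.002]
force: [0.4, -0.1, -0.3]
opening: 0.0361
gripper_force: 0.0
```

Emit:
apply_moves(rows=[{"dx":0,"dy":0,"dz":-0.007,"rx":0,"ry":0,"rz":0,"fingers":200},{"dx":0,"dy":0,"dz":-0.007,"rx":0,"ry":0,"rz":0,"fingers":255},{"dx":0,"dy":0,"dz":-0.007,"rx":0,"ry":0,"rz":0,"fingers":255},{"dx":0,"dy":0,"dz":-0.007,"rx":0,"ry":0,"rz":0,"fingers":255},{"dx":0,"dy":0,"dz":-0.007,"rx":0,"ry":0,"rz":0,"fingers":255},{"dx":0,"dy":0,"dz":-0.007,"rx":0,"ry":0,"rz":0,"fingers":255}], squeeze=15)

```text
time_s: 3.35
eef_pos: [0.6567, 0.043, 0.0669]
tcp_rot: [2.274, 2.168, 0.001]
force: [-0.4, 0.0, 3.1]
opening: 0.016
gripper_force: 15.0
```

Emit:
apply_moves(rows=[{"dx":0,"dy":0,"dz":0.03,"rx":0,"ry":0,"rz":0,"fingers":255},{"dx":0,"dy":0,"dz":0.1,"rx":0,"ry":0,"rz":0,"fingers":255},{"dx":0,"dy":0,"dz":0.2,"rx":0,"ry":0,"rz":0,"fingers":255},{"dx":0,"dy":0,"dz":0.31,"rx":0,"ry":0,"rz":0,"fingers":255},{"dx":0,"dy":0,"dz":0.4,"rx":0,"ry":0,"rz":0,"fingers":255},{"dx":-0.02,"dy":-0.05,"dz":0.45,"rx":0,"ry":0,"rz":-0.01,"fingers":255},{"dx":-0.06,"dy":-0.15,"dz":0.45,"rx":0,"ry":0,"rz":-0.03,"fingers":255},{"dx":-0.1,"dy":-0.26,"dz":0.45,"rx":0,"ry":0,"rz":-0.05,"fingers":255},{"dx":-0.14,"dy":-0.37,"dz":0.45,"rx":0,"ry":0,"rz":-0.07,"fingers":255},{"dx":-0.18,"dy":-0.48,"dz":0.45,"rx":0,"ry":0,"rz":-0.09,"fingers":255},{"dx":-0.22,"dy":-0.59,"dz":0.45,"rx":0,"ry":0,"rz":-0.11,"fingers":255},{"dx":-0.26,"dy":-0.7,"dz":0.45,"rx":0,"ry":0,"rz":-0.13,"fingers":255},{"dx":-0.3,"dy":-0.8,"dz":0.45,"rx":0,"ry":0,"rz":-0.15,"fingers":255},{"dx":-0.34,"dy":-0.88,"dz":0.45,"rx":0,"ry":0,"rz":-0.17,"fingers":255},{"dx":-0.38,"dy":-0.94,"dz":0.45,"rx":0,"ry":0,"rz":-0.19,"fingers":255},{"dx":-0.42,"dy":-0.98,"dz":0.45,"rx":0,"ry":0,"rz":-0.21,"fingers":255},{"dx":-0.47,"dy":-1.0,"dz":0.45,"rx":0,"ry":0,"rz":-0.23,"fingers":255},{"dx":-0.55,"dy":-1.0,"dz":0.45,"rx":0,"ry":0,"rz":-0.239,"fingers":255},{"dx":-0.552,"dy":-1.0,"dz":0.45,"rx":0,"ry":0,"rz":-0.239,"fingers":255},{"dx":-0.552,"dy":-1.0,"dz":0.45,"rx":0,"ry":0,"rz":-0.239,"fingers":255}])

```text
time_s: 5.35
eef_pos: [0.491, -0.257, 0.2022]
tcp_rot: [-3.141, -0.035, -0.002]
force: [1.3, 0.3, -1.0]
opening: 0.0159
gripper_force: 15.0
```

Emit:
apply_moves(rows=[{"dx":0,"dy":-0.06,"dz":0,"rx":0,"ry":0,"rz":0,"fingers":255},{"dx":0,"dy":-0.18,"dz":0,"rx":0,"ry":0,"rz":0,"fingers":255},{"dx":0,"dy":-0.3,"dz":0,"rx":0,"ry":0,"rz":0,"fingers":255},{"dx":0,"dy":-0.4,"dz":-0.05,"rx":0,"ry":0,"rz":0,"fingers":255},{"dx":0,"dy":-0.44,"dz":-0.15,"rx":0,"ry":0,"rz":0,"fingers":255},{"dx":0,"dy":-0.44,"dz":-0.28,"rx":0,"ry":0,"rz":0,"fingers":255},{"dx":0,"dy":-0.44,"dz":-0.4,"rx":0,"ry":0,"rz":0,"fingers":255},{"dx":0,"dy":-0.44,"dz":-0.5,"rx":0,"ry":0,"rz":0,"fingers":255},{"dx":0,"dy":-0.44,"dz":-0.58,"rx":0,"ry":0,"rz":0,"fingers":255},{"dx":0,"dy":-0.44,"dz":-0.62,"rx":0,"ry":0,"rz":0,"fingers":255},{"dx":0,"dy":-0.44,"dz":-0.64,"rx":0,"ry":0,"rz":0,"fingers":255},{"dx":0,"dy":-0.44,"dz":-0.652,"rx":0,"ry":0,"rz":0,"fingers":255},{"dx":0,"dy":-0.44,"dz":-0.652,"rx":0,"ry":0,"rz":0,"fingers":255}])

```text
time_s: 6.65
eef_pos: [0.4915, -0.3893, 0.0066]
tcp_rot: [3.141, 0.034, 0.001]
force: [-0.3, -0.5, 0.8]
opening: 0.0158
gripper_force: 15.0
```

```bash
python3 - <<'E'
from h import *
a=imaging.read_camera("scene");b=imaging.read_camera("side")
f=lambda i:cv2.resize(i,None,fx=3,fy=3,interpolation=cv2.INTER_CUBIC)
cv2.imwrite("pics/t1.png",np.vstack([f(a[140:240,90:250]),f(b[110:220,290:450])])[:600])
E
```

```text
(no output)
```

View pics/t1.png

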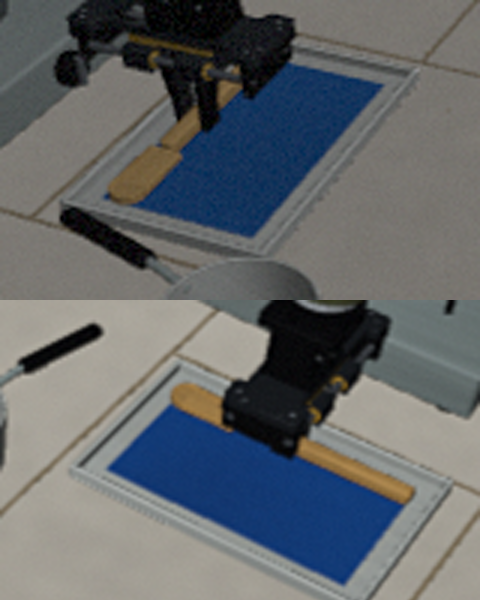

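Emit:
apply_moves(rows=[{"dx":0,"dy":0,"dz":-0.003,"rx":0,"ry":0,"rz":0,"fingers":230},{"dx":0,"dy":0,"dz":-0.003,"rx":0,"ry":0,"rz":0,"fingers":149},{"dx":0,"dy":0,"dz":-0.003,"rx":0,"ry":0,"rz":0,"fingers":149},{"dx":0,"dy":0,"dz":0,"rx":0,"ry":0,"rz":0,"fingers":149},{"dx":0,"dy":0,"dz":0.05,"rx":0,"ry":0,"rz":0,"fingers":149},{"dx":0,"dy":0,"dz":0.15,"rx":0,"ry":0,"rz":0,"fingers":149},{"dx":0,"dy":0,"dz":0.3,"rx":0,"ry":0,"rz":0,"fingers":100},{"dx":0,"dy":0,"dz":0.45,"rx":0,"ry":0,"rz":0,"fingers":0},{"dx":0.03,"dy":0.1,"dz":0.6,"rx":0,"ry":0,"rz":0,"fingers":0},{"dx":0.1,"dy":0.25,"dz":0.65,"rx":0,"ry":0,"rz":0,"fingers":0},{"dx":0.15,"dy":0.4,"dz":0.65,"rx":0,"ry":0,"rz":-0.0024,"fingers":0},{"dx":0.2,"dy":0.55,"dz":0.65,"rx":0,"ry":0,"rz":-0.0024,"fingers":0},{"dx":0.25,"dy":0.7,"dz":0.65,"rx":0,"ry":0,"rz":-0.0024,"fingers":0},{"dx":0.3,"dy":0.85,"dz":0.65,"rx":0,"ry":0,"rz":-0.0024,"fingers":0},{"dx":0.305,"dy":1.0,"dz":0.65,"rx":0,"ry":0,"rz":-0.0024,"fingers":0},{"dx":0.305,"dy":1.0,"dz":0.65,"rx":0,"ry":0,"rz":-0.0024,"fingers":0}])

```text
time_s: 8.35
eef_pos: [0.5833, -0.0809, 0.2021]
tcp_rot: [-3.138, -0.025, -0.002]
force: [-0.2, -0.4, 0.4]
opening: 0.0871
gripper_force: 0.0
```

Emit:
apply_moves(rows=[{"dx":0,"dy":0.12,"dz":0,"rx":0,"ry":0,"rz":0,"fingers":0},{"dx":0,"dy":0.26,"dz":0,"rx":0,"ry":0,"rz":0,"fingers":0},{"dx":0,"dy":0.4,"dz":0,"rx":0,"ry":0,"rz":0,"fingers":0},{"dx":0,"dy":0.474,"dz":0,"rx":0,"ry":0,"rz":0,"fingers":0},{"dx":0,"dy":0.474,"dz":0,"rx":0,"ry":0,"rz":0,"fingers":0},{"dx":0,"dy":0.474,"dz":-0.05,"rx":0,"ry":0,"rz":0,"fingers":0},{"dx":0,"dy":0.474,"dz":-0.15,"rx":0,"ry":0,"rz":0,"fingers":0},{"dx":0,"dy":0.474,"dz":-0.25,"rx":0,"ry":0,"rz":0,"fingers":0},{"dx":0,"dy":0.474,"dz":-0.34,"rx":0,"ry":0,"rz":0,"fingers":0},{"dx":0,"dy":0.474,"dz":-0.407,"rx":0,"ry":0,"rz":0,"fingers":0},{"dx":0,"dy":0.474,"dz":-0.407,"rx":0,"ry":0,"rz":0,"fingers":0},{"dx":0,"dy":0.474,"dz":-0.407,"rx":0,"ry":0,"rz":0,"fingers":0}])

```text
time_s: 9.55
eef_pos: [0.5824, 0.0516, 0.079]
tcp_rot: [3.141, 0.007, -0.001]
force: [-0.2, 0.2, 0.3]
opening: 0.0873
gripper_force: 0.0
```

Emit:
apply_moves(rows=[{"dx":0,"dy":0.004,"dz":0,"rx":0,"ry":0,"rz":0,"fingers":40},{"dx":0,"dy":0.004,"dz":0,"rx":0,"ry":0,"rz":0,"fingers":80},{"dx":0,"dy":0.004,"dz":0,"rx":0,"ry":0,"rz":0,"fingers":120},{"dx":0,"dy":0.004,"dz":0,"rx":0,"ry":0,"rz":0,"fingers":120},{"dx":0,"dy":0.004,"dz":0,"rx":0,"ry":0,"rz":0,"fingers":120}], squeeze=7)

```text
time_s: 10.05
eef_pos: [0.5827, 0.0542, 0.0793]
tcp_rot: [3.141, 0.01, 0.001]
force: [-0.6, -1.3, 1.0]
opening: 0.0615
gripper_force: 7.0
```

Emit:
apply_moves(rows=[{"dx":0,"dy":0,"dz":0.03,"rx":0,"ry":0,"rz":0,"fingers":120},{"dx":0,"dy":0,"dz":0.1,"rx":0,"ry":0,"rz":0,"fingers":120},{"dx":0,"dy":0,"dz":0.2,"rx":0,"ry":0,"rz":0,"fingers":120},{"dx":0,"dy":0,"dz":0.3,"rx":0,"ry":0,"rz":0,"fingers":120},{"dx":0,"dy":0,"dz":0.36,"rx":0,"ry":0,"rz":0,"fingers":120},{"dx":-0.01,"dy":-0.04,"dz":0.38,"rx":0,"ry":0,"rz":0,"fingers":120},{"dx":-0.02,"dy":-0.12,"dz":0.38,"rx":0,"ry":0,"rz":0,"fingers":120},{"dx":-0.03,"dy":-0.22,"dz":0.38,"rx":0,"ry":0,"rz":0,"fingers":120},{"dx":-0.04,"dy":-0.34,"dz":0.38,"rx":0,"ry":0,"rz":0,"fingers":120},{"dx":-0.05,"dy":-0.46,"dz":0.38,"rx":0,"ry":0,"rz":0,"fingers":120},{"dx":-0.06,"dy":-0.58,"dz":0.38,"rx":0,"ry":0,"rz":0,"fingers":120},{"dx":-0.07,"dy":-0.7,"dz":0.38,"rx":0,"ry":0,"rz":0,"fingers":120},{"dx":-0.08,"dy":-0.81,"dz":0.38,"rx":0,"ry":0,"rz":0,"fingers":120},{"dx":-0.1,"dy":-0.9,"dz":0.38,"rx":0,"ry":0,"rz":0,"fingers":120},{"dx":-0.113,"dy":-0.97,"dz":0.38,"rx":0,"ry":0,"rz":0,"fingers":120},{"dx":-0.113,"dy":-1.0,"dz":0.38,"rx":0,"ry":0,"rz":0,"fingers":120},{"dx":-0.113,"dy":-1.0,"dz":0.38,"rx":0,"ry":0,"rz":0,"fingers":120}])

```text
time_s: 11.75
eef_pos: [0.5477, -0.2471, 0.1923]
tcp_rot: [3.141, 0.006, -0.002]
force: [-1.0, 0.2, -1.2]
opening: 0.0618
gripper_force: 7.0
```

Emit:
apply_moves(rows=[{"dx":0,"dy":-0.06,"dz":0,"rx":0,"ry":0,"rz":0,"fingers":120},{"dx":0,"dy":-0.12,"dz":-0.04,"rx":0,"ry":0,"rz":0,"fingers":120},{"dx":0,"dy":-0.14,"dz":-0.12,"rx":0,"ry":0,"rz":0,"fingers":120},{"dx":0,"dy":-0.14,"dz":-0.2,"rx":0,"ry":0,"rz":0,"fingers":120},{"dx":0,"dy":-0.14,"dz":-0.28,"rx":0,"ry":0,"rz":0,"fingers":120},{"dx":0,"dy":-0.14,"dz":-0.34,"rx":0,"ry":0,"rz":0,"fingers":120},{"dx":0,"dy":-0.14,"dz":-0.37,"rx":0,"ry":0,"rz":0,"fingers":120},{"dx":0,"dy":-0.14,"dz":-0.385,"rx":0,"ry":0,"rz":0,"fingers":120},{"dx":0,"dy":-0.14,"dz":-0.391,"rx":0,"ry":0,"rz":0,"fingers":120},{"dx":0,"dy":-0.14,"dz":-0.391,"rx":0,"ry":0,"rz":0,"fingers":120}])

```text
time_s: 12.75
eef_pos: [0.549, -0.2875, 0.0762]
tcp_rot: [3.141, 0.01, 0.001]
force: [0.1, 0.3, 0.3]
opening: 0.0613
gripper_force: 7.0
```

Emit:
apply_moves(rows=[{"dx":0,"dy":0,"dz":-0.003,"rx":0,"ry":0,"rz":0,"fingers":70},{"dx":0,"dy":0,"dz":-0.003,"rx":0,"ry":0,"rz":0,"fingers":40},{"dx":0,"dy":0,"dz":-0.003,"rx":0,"ry":0,"rz":0,"fingers":0},{"dx":0,"dy":0,"dz":-0.003,"rx":0,"ry":0,"rz":0,"fingers":0},{"dx":0,"dy":0,"dz":0.05,"rx":0,"ry":0,"rz":0,"fingers":0},{"dx":0,"dy":0,"dz":0.18,"rx":0,"ry":0,"rz":0,"fingers":0},{"dx":0,"dy":0,"dz":0.32,"rx":0,"ry":0,"rz":0,"fingers":0},{"dx":-0.01,"dy":0.06,"dz":0.4,"rx":0,"ry":0,"rz":0,"fingers":0},{"dx":-0.04,"dy":0.2,"dz":0.4,"rx":0,"ry":0,"rz":0,"fingers":0},{"dx":-0.07,"dy":0.35,"dz":0.4,"rx":0,"ry":0,"rz":0,"fingers":0},{"dx":-0.1,"dy":0.5,"dz":0.4,"rx":0,"ry":0,"rz":0,"fingers":0},{"dx":-0.13,"dy":0.65,"dz":0.4,"rx":0,"ry":0,"rz":0,"fingers":0},{"dx":-0.15,"dy":0.8,"dz":0.4,"rx":0,"ry":0,"rz":0,"fingers":0},{"dx":-0.16,"dy":0.92,"dz":0.4,"rx":0,"ry":0,"rz":0,"fingers":0},{"dx":-0.162,"dy":1.0,"dz":0.4,"rx":0,"ry":0,"rz":0,"fingers":0},{"dx":-0.162,"dy":1.0,"dz":0.4,"rx":0,"ry":0,"rz":0,"fingers":0}])

```text
time_s: 14.35
eef_pos: [0.4999, 0.0162, 0.1969]
tcp_rot: [-3.141, -0.018, -0.002]
force: [0.2, 0.4, -0.0]
opening: 0.087
gripper_force: 0.0
```

Emit:
apply_moves(rows=[{"dx":0,"dy":0.08,"dz":0,"rx":0,"ry":0,"rz":0,"fingers":0},{"dx":0,"dy":0.132,"dz":0,"rx":0,"ry":0,"rz":0,"fingers":0},{"dx":0,"dy":0.132,"dz":0,"rx":0,"ry":0,"rz":0,"fingers":0},{"dx":0,"dy":0.132,"dz":-0.06,"rx":0,"ry":0,"rz":0,"fingers":0},{"dx":0,"dy":0.132,"dz":-0.16,"rx":0,"ry":0,"rz":0,"fingers":0},{"dx":0,"dy":0.132,"dz":-0.26,"rx":0,"ry":0,"rz":0,"fingers":0},{"dx":0,"dy":0.132,"dz":-0.34,"rx":0,"ry":0,"rz":0,"fingers":0},{"dx":0,"dy":0.132,"dz":-0.391,"rx":0,"ry":0,"rz":0,"fingers":0},{"dx":0,"dy":0.132,"dz":-0.391,"rx":0,"ry":0,"rz":0,"fingers":0},{"dx":0,"dy":0.132,"dz":-0.391,"rx":0,"ry":0,"rz":0,"fingers":0}])

```text
time_s: 15.35
eef_pos: [0.5004, 0.0508, 0.0791]
tcp_rot: [3.141, 0.008, 0.001]
force: [0.7, -0.7, 0.6]
opening: 0.0868
gripper_force: 0.0
```

Emit:
apply_moves(rows=[{"dx":0,"dy":0.004,"dz":0,"rx":0,"ry":0,"rz":0,"fingers":60},{"dx":0,"dy":0.004,"dz":0,"rx":0,"ry":0,"rz":0,"fingers":100},{"dx":0,"dy":0.004,"dz":0,"rx":0,"ry":0,"rz":0,"fingers":160},{"dx":0,"dy":0.004,"dz":0,"rx":0,"ry":0,"rz":0,"fingers":160},{"dx":0,"dy":0.004,"dz":0,"rx":0,"ry":0,"rz":0,"fingers":160}], squeeze=14)

```text
time_s: 15.85
eef_pos: [0.5, 0.0531, 0.0784]
tcp_rot: [3.142, 0.01, 0.0]
force: [0.1, -0.8, 0.1]
opening: 0.0547
gripper_force: 0.0
```

Emit:
apply_moves(rows=[{"dx":0,"dy":0,"dz":0,"rx":0,"ry":0,"rz":0,"fingers":160},{"dx":0,"dy":0,"dz":0,"rx":0,"ry":0,"rz":0,"fingers":160}])

```text
time_s: 16.05
eef_pos: [0.5, 0.0529, 0.0783]
tcp_rot: [3.141, 0.01, 0.0]
force: [0.1, -0.8, 0.8]
opening: 0.0463
gripper_force: 14.0
```

Emit:
apply_moves(rows=[{"dx":0,"dy":0,"dz":0.03,"rx":0,"ry":0,"rz":0,"fingers":160},{"dx":0,"dy":0,"dz":0.1,"rx":0,"ry":0,"rz":0,"fingers":160},{"dx":0,"dy":0,"dz":0.2,"rx":0,"ry":0,"rz":0,"fingers":160},{"dx":0,"dy":0,"dz":0.3,"rx":0,"ry":0,"rz":0,"fingers":160},{"dx":0,"dy":0,"dz":0.36,"rx":0,"ry":0,"rz":0,"fingers":160},{"dx":-0.01,"dy":-0.04,"dz":0.38,"rx":0,"ry":0,"rz":0,"fingers":160},{"dx":-0.03,"dy":-0.12,"dz":0.38,"rx":0,"ry":0,"rz":0,"fingers":160},{"dx":-0.05,"dy":-0.22,"dz":0.38,"rx":0,"ry":0,"rz":0,"fingers":160},{"dx":-0.08,"dy":-0.34,"dz":0.38,"rx":0,"ry":0,"rz":0,"fingers":160},{"dx":-0.11,"dy":-0.46,"dz":0.38,"rx":0,"ry":0,"rz":0,"fingers":160},{"dx":-0.14,"dy":-0.58,"dz":0.38,"rx":0,"ry":0,"rz":0,"fingers":160},{"dx":-0.17,"dy":-0.7,"dz":0.38,"rx":0,"ry":0,"rz":0,"fingers":160},{"dx":-0.2,"dy":-0.81,"dz":0.38,"rx":0,"ry":0,"rz":0,"fingers":160},{"dx":-0.22,"dy":-0.9,"dz":0.38,"rx":0,"ry":0,"rz":0,"fingers":160},{"dx":-0.237,"dy":-0.97,"dz":0.38,"rx":0,"ry":0,"rz":0,"fingers":160},{"dx":-0.237,"dy":-1.0,"dz":0.38,"rx":0,"ry":0,"rz":0,"fingers":160},{"dx":-0.237,"dy":-1.0,"dz":0.38,"rx":0,"ry":0,"rz":0,"fingers":160}])

```text
time_s: 17.75
eef_pos: [0.4281, -0.2478, 0.1918]
tcp_rot: [-3.141, -0.006, 0.001]
force: [-0.3, 0.4, -2.2]
opening: 0.047
gripper_force: 14.0
```

Emit:
apply_moves(rows=[{"dx":0,"dy":-0.06,"dz":0,"rx":0,"ry":0,"rz":0,"fingers":160},{"dx":0,"dy":-0.12,"dz":-0.04,"rx":0,"ry":0,"rz":0,"fingers":160},{"dx":0,"dy":-0.14,"dz":-0.12,"rx":0,"ry":0,"rz":0,"fingers":160},{"dx":0,"dy":-0.14,"dz":-0.2,"rx":0,"ry":0,"rz":0,"fingers":160},{"dx":0,"dy":-0.14,"dz":-0.28,"rx":0,"ry":0,"rz":0,"fingers":160},{"dx":0,"dy":-0.14,"dz":-0.34,"rx":0,"ry":0,"rz":0,"fingers":160},{"dx":0,"dy":-0.14,"dz":-0.37,"rx":0,"ry":0,"rz":0,"fingers":160},{"dx":0,"dy":-0.14,"dz":-0.383,"rx":0,"ry":0,"rz":0,"fingers":160},{"dx":0,"dy":-0.14,"dz":-0.39,"rx":0,"ry":0,"rz":0,"fingers":160},{"dx":0,"dy":-0.14,"dz":-0.39,"rx":0,"ry":0,"rz":0,"fingers":160}])

```text
time_s: 18.75
eef_pos: [0.4293, -0.2888, 0.0758]
tcp_rot: [3.141, 0.01, 0.001]
force: [0.4, -0.6, -1.6]
opening: 0.0469
gripper_force: 14.0
```

Emit:
apply_moves(rows=[{"dx":0,"dy":0,"dz":-0.004,"rx":0,"ry":0,"rz":0,"fingers":160},{"dx":0,"dy":0,"dz":-0.004,"rx":0,"ry":0,"rz":0,"fingers":110},{"dx":0,"dy":0,"dz":-0.004,"rx":0,"ry":0,"rz":0,"fingers":80},{"dx":0,"dy":0,"dz":-0.004,"rx":0,"ry":0,"rz":0,"fingers":40},{"dx":0,"dy":0,"dz":0.0,"rx":0,"ry":0,"rz":0,"fingers":0},{"dx":0,"dy":0,"dz":0.05,"rx":0,"ry":0,"rz":0,"fingers":0},{"dx":0,"dy":0,"dz":0.18,"rx":0,"ry":0,"rz":0,"fingers":0},{"dx":0,"dy":0,"dz":0.32,"rx":0,"ry":0,"rz":0,"fingers":0},{"dx":0.03,"dy":0.06,"dz":0.45,"rx":0,"ry":0,"rz":0.02,"fingers":0},{"dx":0.1,"dy":0.18,"dz":0.48,"rx":0,"ry":0,"rz":0.04,"fingers":0},{"dx":0.18,"dy":0.31,"dz":0.48,"rx":0,"ry":0,"rz":0.06,"fingers":0},{"dx":0.26,"dy":0.44,"dz":0.48,"rx":0,"ry":0,"rz":0.08,"fingers":0},{"dx":0.34,"dy":0.57,"dz":0.48,"rx":0,"ry":0,"rz":0.1,"fingers":0},{"dx":0.42,"dy":0.69,"dz":0.48,"rx":0,"ry":0,"rz":0.12,"fingers":0},{"dx":0.5,"dy":0.8,"dz":0.48,"rx":0,"ry":0,"rz":0.14,"fingers":0},{"dx":0.58,"dy":0.9,"dz":0.48,"rx":0,"ry":0,"rz":0.16,"fingers":0},{"dx":0.65,"dy":0.95,"dz":0.48,"rx":0,"ry":0,"rz":0.18,"fingers":0},{"dx":0.71,"dy":1.0,"dz":0.48,"rx":0,"ry":0,"rz":0.2,"fingers":0},{"dx":0.77,"dy":1.0,"dz":0.48,"rx":0,"ry":0,"rz":0.22,"fingers":0},{"dx":0.77,"dy":1.0,"dz":0.48,"rx":0,"ry":0,"rz":0.24,"fingers":0}])

```text
time_s: 20.75
eef_pos: [0.6611, 0.012, 0.2184]
tcp_rot: [-2.276, -2.165, 0.001]
force: [0.0, -0.5, -0.8]
opening: 0.0866
gripper_force: 0.0
```

Emit:
apply_moves(rows=[{"dx":0,"dy":-0.05,"dz":0,"rx":0,"ry":0,"rz":0.01,"fingers":0},{"dx":0,"dy":-0.05,"dz":0,"rx":0,"ry":0,"rz":0.01,"fingers":0},{"dx":0,"dy":-0.05,"dz":0,"rx":0,"ry":0,"rz":0.01,"fingers":0},{"dx":0,"dy":-0.05,"dz":0,"rx":0,"ry":0,"rz":0.01,"fingers":0}])

```text
time_s: 21.15
eef_pos: [0.6598, -0.0031, 0.2194]
tcp_rot: [-2.216, -2.227, -0.001]
force: [0.3, 0.2, 0.6]
opening: 0.087
gripper_force: 0.0
```

```bash
cat > look.py <<'E'
from h import *
import sys
I={c:imaging.camera_info(c) for c in("scene","side","wrist")}
for c in I: cv2.imwrite(f"pics/{c}_{sys.argv[1]}.png",imaging.read_camera(c))
print(arm.get_obs()["eef_pos"],arm.get_obs()["tcp_rot"])
E
python3 - <<'E'
import sys; sys.argv=["",'c1']
from look import *
c="wrist"; r=models.outline_of(c,"canister_centre"); print([(k["p"],k["uv"],k["region"].sum()) for k in r])
w={"wrist":r[0]["region"]}
r2=models.outline_of("side","canister_centre"); print([(k["p"],k["uv"],k["region"].sum()) for k in r2])
print(fit("canister_centre",[.661,.054,0,.008],w,I,yaw=False))
r=models.outline_of(c,"caddy"); print(r and r[0]["p"])
o=cv2.resize(w["wrist"].astype(np.uint8),(1120,840))>0
print(fit("caddy",[.586,.052,.007,0],{c:r[0]["region"]},I,occ={c:o}))
r=models.outline_of(c,"scale_pan");print([(k["p"],k["uv"],k["region"].sum()) for k in r])
E
```

```text
[ 0.6598 -0.0032  0.2194] [-2.2144 -2.2284 -0.0005]
[(0.9, [285.1, 132.7], np.int64(2975))]
[(0.83, [242.3, 215.0], np.int64(506)), (0.37, [268.9, 236.2], np.int64(5584))]
(array([ 0.6616,  0.0534, -0.0097]), np.float64(0.05973101265822789))
0.86
(array([0.5865, 0.0513, 0.0063]), np.float64(0.03497182824946565))
[(0.41, [285.8, 134.3], np.int64(2912))]
```

View pics/wrist_c1.png

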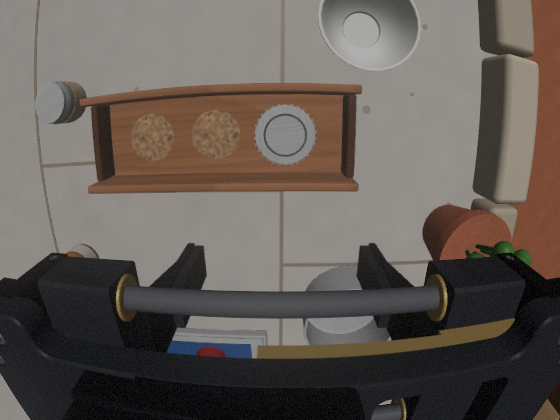

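View pics/scene_c1.png

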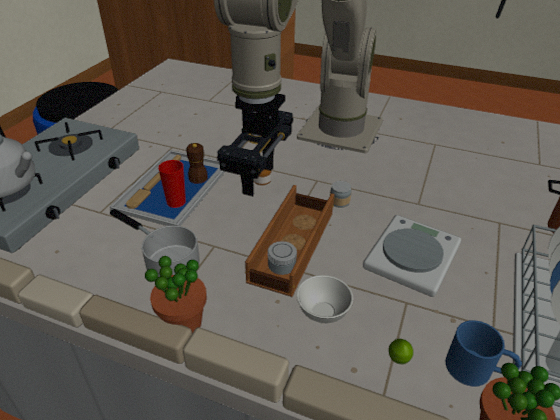

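Emit:
apply_moves(rows=[{"dx":0.006,"dy":0.1,"dz":0,"rx":0,"ry":0,"rz":0,"fingers":0},{"dx":0.006,"dy":0.188,"dz":0,"rx":0,"ry":0,"rz":0,"fingers":0},{"dx":0.006,"dy":0.188,"dz":-0.1,"rx":0,"ry":0,"rz":0,"fingers":0},{"dx":0.006,"dy":0.188,"dz":-0.22,"rx":0,"ry":0,"rz":0,"fingers":0},{"dx":0.006,"dy":0.188,"dz":-0.34,"rx":0,"ry":0,"rz":0,"fingers":0},{"dx":0.006,"dy":0.188,"dz":-0.43,"rx":0,"ry":0,"rz":0,"fingers":0},{"dx":0.006,"dy":0.188,"dz":-0.48,"rx":0,"ry":0,"rz":0,"fingers":0},{"dx":0.006,"dy":0.188,"dz":-0.48,"rx":0,"ry":0,"rz":0,"fingers":0},{"dx":0.006,"dy":0.188,"dz":-0.48,"rx":0,"ry":0,"rz":0,"fingers":0}])

```text
time_s: 22.4
eef_pos: [0.6623, 0.0526, 0.0765]
tcp_rot: [2.214, 2.228, 0.002]
force: [-0.5, 0.4, 0.6]
opening: 0.0866
gripper_force: 0.0
```

```bash
python3 - <<'E'
from h import *
I=imaging.camera_info("wrist"); im=cv2.imread("pics/wrist_c1.png")
# marks: use stored scene view instead (fixed camera)
I=imaging.camera_info("scene")
im=imaging.read_camera("scene"); 
im0=cv2.imread("pics/wrist_c1.png"); cv2.imwrite("pics/x.png",im0)
E
```

Emit:
apply_moves(rows=[{"dx":0,"dy":0,"dz":-0.06,"rx":0,"ry":0,"rz":0,"fingers":0},{"dx":0,"dy":0,"dz":-0.13,"rx":0,"ry":0,"rz":0,"fingers":0},{"dx":0,"dy":0,"dz":-0.18,"rx":0,"ry":0,"rz":0,"fingers":0},{"dx":0,"dy":0,"dz":-0.207,"rx":0,"ry":0,"rz":0,"fingers":0},{"dx":0,"dy":0,"dz":-0.207,"rx":0,"ry":0,"rz":0,"fingers":0},{"dx":0,"dy":0,"dz":-0.207,"rx":0,"ry":0,"rz":0,"fingers":40},{"dx":0,"dy":0,"dz":-0.207,"rx":0,"ry":0,"rz":0,"fingers":80},{"dx":0,"dy":0,"dz":-0.207,"rx":0,"ry":0,"rz":0,"fingers":120},{"dx":0,"dy":0,"dz":-0.207,"rx":0,"ry":0,"rz":0,"fingers":120},{"dx":0,"dy":0,"dz":-0.207,"rx":0,"ry":0,"rz":0,"fingers":120}], squeeze=25)

```text
time_s: 23.45
eef_pos: [0.6621, 0.0526, 0.0138]
tcp_rot: [2.214, 2.228, 0.002]
force: [-0.0, 0.7, 3.2]
opening: 0.0633
gripper_force: 25.0
```

Emit:
apply_moves(rows=[{"dx":0,"dy":0,"dz":0.03,"rx":0,"ry":0,"rz":0,"fingers":120},{"dx":0,"dy":0,"dz":0.1,"rx":0,"ry":0,"rz":0,"fingers":120},{"dx":0,"dy":0,"dz":0.2,"rx":0,"ry":0,"rz":0,"fingers":120},{"dx":0,"dy":0,"dz":0.3,"rx":0,"ry":0,"rz":0,"fingers":120},{"dx":-0.03,"dy":0.03,"dz":0.4,"rx":0,"ry":0,"rz":0,"fingers":120},{"dx":-0.1,"dy":0.12,"dz":0.5,"rx":0,"ry":0,"rz":0,"fingers":120},{"dx":-0.18,"dy":0.22,"dz":0.58,"rx":0,"ry":0,"rz":0,"fingers":120},{"dx":-0.27,"dy":0.33,"dz":0.62,"rx":0,"ry":0,"rz":0,"fingers":120},{"dx":-0.35,"dy":0.44,"dz":0.62,"rx":0,"ry":0,"rz":0,"fingers":120},{"dx":-0.41,"dy":0.54,"dz":0.62,"rx":0,"ry":0,"rz":0,"fingers":120},{"dx":-0.44,"dy":0.6,"dz":0.62,"rx":0,"ry":0,"rz":0,"fingers":120},{"dx":-0.44,"dy":0.62,"dz":0.62,"rx":0,"ry":0,"rz":0,"fingers":120},{"dx":-0.44,"dy":0.62,"dz":0.62,"rx":0,"ry":0,"rz":0,"fingers":120},{"dx":-0.44,"dy":0.62,"dz":0.62,"rx":0,"ry":0,"rz":0,"fingers":120}])

```text
time_s: 24.85
eef_pos: [0.5303, 0.237, 0.1991]
tcp_rot: [2.216, 2.226, -0.001]
force: [-0.2, -0.1, -3.3]
opening: 0.0632
gripper_force: 25.0
```

```bash
python3 - <<'E'
import sys; sys.argv=["",'s1']
from look import *
im=cv2.imread("pics/wrist_s1.png"); c="wrist"
P=ring(.066,.042,120)+[.530,.317,0]
for q in np.round(proj(P,I[c],c)).astype(int): cv2.circle(im,tuple(int(v) for v in q),0,(0,0,255),-1)
cv2.imwrite("pics/s1ov.png",im)
E
```

```text
[0.5303 0.2371 0.1991] [ 2.2166  2.2257 -0.0006]
```

View pics/s1ov.png

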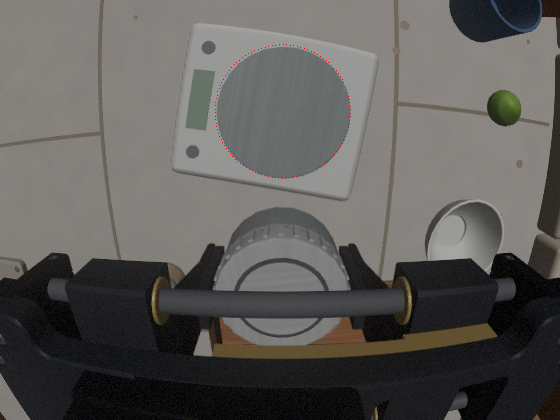

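Emit:
apply_moves(rows=[{"dx":0,"dy":0.08,"dz":0,"rx":0,"ry":0,"rz":0,"fingers":120},{"dx":0,"dy":0.18,"dz":0,"rx":0,"ry":0,"rz":0,"fingers":120},{"dx":0,"dy":0.263,"dz":-0.02,"rx":0,"ry":0,"rz":0,"fingers":120},{"dx":0,"dy":0.263,"dz":-0.1,"rx":0,"ry":0,"rz":0,"fingers":120},{"dx":0,"dy":0.263,"dz":-0.2,"rx":0,"ry":0,"rz":0,"fingers":120},{"dx":0,"dy":0.263,"dz":-0.3,"rx":0,"ry":0,"rz":0,"fingers":120},{"dx":0,"dy":0.263,"dz":-0.39,"rx":0,"ry":0,"rz":0,"fingers":120},{"dx":0,"dy":0.263,"dz":-0.45,"rx":0,"ry":0,"rz":0,"fingers":120},{"dx":0,"dy":0.263,"dz":-0.48,"rx":0,"ry":0,"rz":0,"fingers":120},{"dx":0,"dy":0.263,"dz":-0.496,"rx":0,"ry":0,"rz":0,"fingers":120},{"dx":0,"dy":0.263,"dz":-0.498,"rx":0,"ry":0,"rz":0,"fingers":120},{"dx":0,"dy":0.263,"dz":-0.498,"rx":0,"ry":0,"rz":0,"fingers":120}])

```text
time_s: 26.2
eef_pos: [0.5302, 0.3176, 0.0507]
tcp_rot: [2.214, 2.228, 0.002]
force: [-0.4, 0.5, -1.5]
opening: 0.0633
gripper_force: 25.0
```

Emit:
apply_moves(rows=[{"dx":0,"dy":-0.005,"dz":-0.004,"rx":0,"ry":0,"rz":0,"fingers":120},{"dx":0,"dy":-0.005,"dz":-0.009,"rx":0,"ry":0,"rz":0,"fingers":120},{"dx":0,"dy":-0.005,"dz":-0.009,"rx":0,"ry":0,"rz":0,"fingers":120}])

```text
time_s: 26.5
eef_pos: [0.5301, 0.3159, 0.0478]
tcp_rot: [2.214, 2.228, 0.002]
force: [-0.5, -0.3, 2.5]
opening: 0.0631
gripper_force: 25.0
```

Emit:
apply_moves(rows=[{"dx":0,"dy":0,"dz":0,"rx":0,"ry":0,"rz":0,"fingers":60},{"dx":0,"dy":0,"dz":0,"rx":0,"ry":0,"rz":0,"fingers":30},{"dx":0,"dy":0,"dz":0,"rx":0,"ry":0,"rz":0,"fingers":0},{"dx":0,"dy":0,"dz":0,"rx":0,"ry":0,"rz":0,"fingers":0},{"dx":0,"dy":0,"dz":0.05,"rx":0,"ry":0,"rz":0,"fingers":0},{"dx":0,"dy":0,"dz":0.17,"rx":0,"ry":0,"rz":0,"fingers":0},{"dx":0,"dy":0,"dz":0.32,"rx":0,"ry":0,"rz":0,"fingers":0},{"dx":0,"dy":-0.06,"dz":0.45,"rx":0,"ry":0,"rz":-0.02,"fingers":0},{"dx":0,"dy":-0.18,"dz":0.52,"rx":0,"ry":0,"rz":-0.04,"fingers":0},{"dx":0,"dy":-0.3,"dz":0.52,"rx":0,"ry":0,"rz":-0.06,"fingers":0},{"dx":-0.02,"dy":-0.42,"dz":0.52,"rx":0,"ry":0,"rz":-0.08,"fingers":0},{"dx":-0.04,"dy":-0.54,"dz":0.52,"rx":0,"ry":0,"rz":-0.1,"fingers":0},{"dx":-0.06,"dy":-0.66,"dz":0.52,"rx":0,"ry":0,"rz":-0.12,"fingers":0},{"dx":-0.08,"dy":-0.77,"dz":0.52,"rx":0,"ry":0,"rz":-0.14,"fingers":0},{"dx":-0.1,"dy":-0.87,"dz":0.52,"rx":0,"ry":0,"rz":-0.16,"fingers":0},{"dx":-0.12,"dy":-0.95,"dz":0.52,"rx":0,"ry":0,"rz":-0.18,"fingers":0},{"dx":-0.14,"dy":-1.0,"dz":0.52,"rx":0,"ry":0,"rz":-0.2,"fingers":0},{"dx":-0.16,"dy":-1.0,"dz":0.52,"rx":0,"ry":0,"rz":-0.22,"fingers":0},{"dx":-0.18,"dy":-1.0,"dz":0.52,"rx":0,"ry":0,"rz":-0.24,"fingers":0},{"dx":-0.2,"dy":-1.0,"dz":0.52,"rx":0,"ry":0,"rz":-0.25,"fingers":0}])

```text
time_s: 28.5
eef_pos: [0.4695, 0.0159, 0.2043]
tcp_rot: [-3.141, -0.002, -0.002]
force: [0.3, -1.1, 0.1]
opening: 0.087
gripper_force: 0.0
```

```bash
python3 - <<'E'
import sys; sys.argv=["",'m1']
from look import *
r=models.outline_of("scene","canister_centre"); print([(k["p"],k["uv"],k["region"].sum()) for k in r])
print("can",fit("canister_centre",[.53,.317,0,.042],{"scene":r[0]["region"]},I,yaw=False))
for n,p in(("mill_centre",[.429,-.289,0,.004]),("cup_centre",[.549,-.287,0,.004])):
  for c in I:
    r=models.outline_of(c,n)
    for k in r[:1]:
        print(n,c,k["p"],k["uv"],fit(n,p,{c:k["region"]},I,yaw=False))
E
```

```text
[0.4697 0.016  0.2041] [-3.1411 -0.0126 -0.0021]
[(0.79, [417.1, 239.4], np.int64(794))]
can (array([ 0.528 ,  0.317 , -0.0122]), np.float64(0.1443965517241379))
mill_centre scene 0.81 [195.6, 162.9] (array([ 0.4297, -0.2883,  0.0898]), np.float64(0.08319355920831939))
mill_centre side 0.89 [391.1, 173.4] (array([ 0.4292, -0.2886,  0.0104]), np.float64(0.09156311314584697))
mill_centre wrist 0.62 [525.2, 226.6] (array([ 0.4306, -0.2886,  0.0888]), np.float64(0.08011170259184919))
cup_centre scene 0.38 [288.5, 240.8] (array([ 0.549, -0.287,  0.   ]), np.float64(1.0))
cup_centre side 0.85 [361.1, 163.5] (array([ 0.5468, -0.2897,  0.1099]), np.float64(0.5601336302895323))
cup_centre wrist 0.66 [533.5, 131.3] (array([ 0.5494, -0.2903,  0.0234]), np.float64(0.024324324324324298))
```

View pics/side_m1.png

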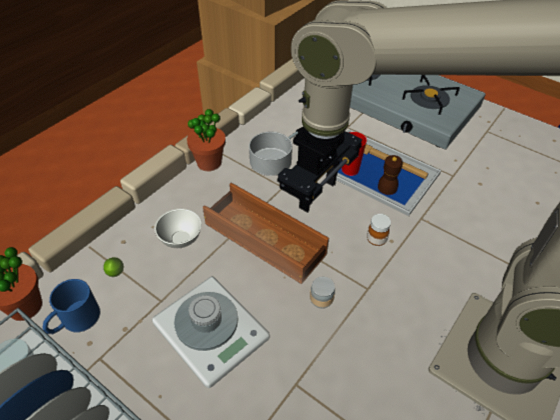

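Emit:
apply_moves(rows=[{"dx":-0.02,"dy":-0.1,"dz":0,"rx":0,"ry":0,"rz":0,"fingers":0},{"dx":-0.04,"dy":-0.25,"dz":0,"rx":0,"ry":0,"rz":0,"fingers":0},{"dx":-0.06,"dy":-0.4,"dz":0,"rx":0,"ry":0,"rz":0,"fingers":0},{"dx":-0.08,"dy":-0.55,"dz":0,"rx":0,"ry":0,"rz":0,"fingers":0},{"dx":-0.1,"dy":-0.7,"dz":0,"rx":0,"ry":0,"rz":0,"fingers":0},{"dx":-0.12,"dy":-0.84,"dz":0,"rx":0,"ry":0,"rz":0,"fingers":0},{"dx":-0.135,"dy":-0.95,"dz":0,"rx":0,"ry":0,"rz":0,"fingers":0},{"dx":-0.135,"dy":-1.0,"dz":0,"rx":0,"ry":0,"rz":0,"fingers":0},{"dx":-0.135,"dy":-1.0,"dz":0,"rx":0,"ry":0,"rz":0,"fingers":0},{"dx":-0.135,"dy":-1.0,"dz":0,"rx":0,"ry":0,"rz":0,"fingers":0}])

```text
time_s: 30.0
eef_pos: [0.4292, -0.2836, 0.2028]
tcp_rot: [-3.141, -0.01, 0.001]
force: [-0.1, 0.6, -0.3]
opening: 0.0869
gripper_force: 0.0
```

Emit:
apply_moves(rows=[{"dx":0,"dy":-0.016,"dz":-0.06,"rx":0,"ry":0,"rz":0,"fingers":0},{"dx":0,"dy":-0.016,"dz":-0.16,"rx":0,"ry":0,"rz":0,"fingers":0},{"dx":0,"dy":-0.016,"dz":-0.26,"rx":0,"ry":0,"rz":0,"fingers":0},{"dx":0,"dy":-0.016,"dz":-0.35,"rx":0,"ry":0,"rz":0,"fingers":0},{"dx":0,"dy":-0.016,"dz":-0.41,"rx":0,"ry":0,"rz":0,"fingers":0},{"dx":0,"dy":-0.016,"dz":-0.427,"rx":0,"ry":0,"rz":0,"fingers":0},{"dx":0,"dy":-0.016,"dz":-0.427,"rx":0,"ry":0,"rz":0,"fingers":0},{"dx":0,"dy":-0.016,"dz":-0.427,"rx":0,"ry":0,"rz":0,"fingers":50},{"dx":0,"dy":-0.016,"dz":-0.427,"rx":0,"ry":0,"rz":0,"fingers":100},{"dx":0,"dy":-0.016,"dz":-0.427,"rx":0,"ry":0,"rz":0,"fingers":160},{"dx":0,"dy":-0.016,"dz":-0.427,"rx":0,"ry":0,"rz":0,"fingers":160},{"dx":0,"dy":-0.016,"dz":-0.427,"rx":0,"ry":0,"rz":0,"fingers":160},{"dx":0,"dy":-0.016,"dz":-0.427,"rx":0,"ry":0,"rz":0,"fingers":160},{"dx":0,"dy":-0.016,"dz":-0.427,"rx":0,"ry":0,"rz":0,"fingers":160}], squeeze=14)

```text
time_s: 31.4
eef_pos: [0.4292, -0.2891, 0.0751]
tcp_rot: [3.141, 0.01, 0.0]
force: [-0.4, -1.0, 0.7]
opening: 0.0471
gripper_force: 14.0
```

Emit:
apply_moves(rows=[{"dx":0,"dy":0,"dz":0.03,"rx":0,"ry":0,"rz":0,"fingers":160},{"dx":0,"dy":0,"dz":0.1,"rx":0,"ry":0,"rz":0,"fingers":160},{"dx":0,"dy":0,"dz":0.2,"rx":0,"ry":0,"rz":0,"fingers":160},{"dx":0,"dy":0,"dz":0.3,"rx":0,"ry":0,"rz":0,"fingers":160},{"dx":0,"dy":0,"dz":0.36,"rx":0,"ry":0,"rz":0,"fingers":160},{"dx":0.01,"dy":0.04,"dz":0.39,"rx":0,"ry":0,"rz":0,"fingers":160},{"dx":0.03,"dy":0.12,"dz":0.39,"rx":0,"ry":0,"rz":0,"fingers":160},{"dx":0.05,"dy":0.22,"dz":0.39,"rx":0,"ry":0,"rz":0,"fingers":160},{"dx":0.08,"dy":0.34,"dz":0.39,"rx":0,"ry":0,"rz":0,"fingers":160},{"dx":0.11,"dy":0.46,"dz":0.39,"rx":0,"ry":0,"rz":0,"fingers":160},{"dx":0.14,"dy":0.58,"dz":0.39,"rx":0,"ry":0,"rz":0,"fingers":160},{"dx":0.17,"dy":0.7,"dz":0.39,"rx":0,"ry":0,"rz":0,"fingers":160},{"dx":0.2,"dy":0.81,"dz":0.39,"rx":0,"ry":0,"rz":0,"fingers":160},{"dx":0.22,"dy":0.9,"dz":0.39,"rx":0,"ry":0,"rz":0,"fingers":160},{"dx":0.236,"dy":0.97,"dz":0.39,"rx":0,"ry":0,"rz":0,"fingers":160},{"dx":0.236,"dy":1.0,"dz":0.39,"rx":0,"ry":0,"rz":0,"fingers":160},{"dx":0.236,"dy":1.0,"dz":0.39,"rx":0,"ry":0,"rz":0,"fingers":160},{"dx":0.236,"dy":1.0,"dz":0.39,"rx":0,"ry":0,"rz":0,"fingers":160}])

```text
time_s: 33.2
eef_pos: [0.4997, 0.0098, 0.1921]
tcp_rot: [3.141, 0.008, -0.0]
force: [0.0, -0.4, -2.3]
opening: 0.0466
gripper_force: 14.0
```

Emit:
apply_moves(rows=[{"dx":0,"dy":0.06,"dz":0,"rx":0,"ry":0,"rz":0,"fingers":160},{"dx":0,"dy":0.12,"dz":0,"rx":0,"ry":0,"rz":0,"fingers":160},{"dx":0,"dy":0.138,"dz":0,"rx":0,"ry":0,"rz":0,"fingers":160},{"dx":0,"dy":0.138,"dz":-0.05,"rx":0,"ry":0,"rz":0,"fingers":160},{"dx":0,"dy":0.138,"dz":-0.13,"rx":0,"ry":0,"rz":0,"fingers":160},{"dx":0,"dy":0.138,"dz":-0.21,"rx":0,"ry":0,"rz":0,"fingers":160},{"dx":0,"dy":0.138,"dz":-0.29,"rx":0,"ry":0,"rz":0,"fingers":160},{"dx":0,"dy":0.138,"dz":-0.34,"rx":0,"ry":0,"rz":0,"fingers":160},{"dx":0,"dy":0.138,"dz":-0.365,"rx":0,"ry":0,"rz":0,"fingers":160},{"dx":0,"dy":0.138,"dz":-0.372,"rx":0,"ry":0,"rz":0,"fingers":160},{"dx":0,"dy":0.138,"dz":-0.372,"rx":0,"ry":0,"rz":0,"fingers":160}])

```text
time_s: 34.3
eef_pos: [0.5002, 0.052, 0.0808]
tcp_rot: [3.141, 0.009, 0.001]
force: [-0.4, -0.7, -1.7]
opening: 0.0469
gripper_force: 14.0
```

Emit:
apply_moves(rows=[{"dx":0,"dy":0.001,"dz":-0.004,"rx":0,"ry":0,"rz":0,"fingers":160},{"dx":0,"dy":0.001,"dz":-0.007,"rx":0,"ry":0,"rz":0,"fingers":160},{"dx":0,"dy":0.001,"dz":-0.007,"rx":0,"ry":0,"rz":0,"fingers":110},{"dx":0,"dy":0.001,"dz":-0.007,"rx":0,"ry":0,"rz":0,"fingers":80},{"dx":0,"dy":0.001,"dz":-0.007,"rx":0,"ry":0,"rz":0,"fingers":40},{"dx":0,"dy":0,"dz":0,"rx":0,"ry":0,"rz":0,"fingers":0},{"dx":0,"dy":0,"dz":0.05,"rx":0,"ry":0,"rz":0,"fingers":0},{"dx":0,"dy":0,"dz":0.18,"rx":0,"ry":0,"rz":0,"fingers":0},{"dx":0,"dy":0,"dz":0.32,"rx":0,"ry":0,"rz":0,"fingers":0},{"dx":0.01,"dy":-0.06,"dz":0.4,"rx":0,"ry":0,"rz":0,"fingers":0},{"dx":0.04,"dy":-0.2,"dz":0.4,"rx":0,"ry":0,"rz":0,"fingers":0},{"dx":0.07,"dy":-0.35,"dz":0.4,"rx":0,"ry":0,"rz":0,"fingers":0},{"dx":0.1,"dy":-0.5,"dz":0.4,"rx":0,"ry":0,"rz":0,"fingers":0},{"dx":0.13,"dy":-0.65,"dz":0.4,"rx":0,"ry":0,"rz":0,"fingers":0},{"dx":0.15,"dy":-0.8,"dz":0.4,"rx":0,"ry":0,"rz":0,"fingers":0},{"dx":0.16,"dy":-0.92,"dz":0.4,"rx":0,"ry":0,"rz":0,"fingers":0},{"dx":0.163,"dy":-1.0,"dz":0.4,"rx":0,"ry":0,"rz":0,"fingers":0},{"dx":0.163,"dy":-1.0,"dz":0.4,"rx":0,"ry":0,"rz":0,"fingers":0},{"dx":0.163,"dy":-1.0,"dz":0.4,"rx":0,"ry":0,"rz":0,"fingers":0}])

```text
time_s: 36.2
eef_pos: [0.5487, -0.2475, 0.2002]
tcp_rot: [-3.141, -0.009, 0.001]
force: [0.1, 1.3, 0.6]
opening: 0.0871
gripper_force: 0.0
```

Emit:
apply_moves(rows=[{"dx":0,"dy":-0.08,"dz":0,"rx":0,"ry":0,"rz":0,"fingers":0},{"dx":0,"dy":-0.133,"dz":0,"rx":0,"ry":0,"rz":0,"fingers":0},{"dx":0,"dy":-0.133,"dz":0,"rx":0,"ry":0,"rz":0,"fingers":0},{"dx":0,"dy":-0.133,"dz":0,"rx":0,"ry":0,"rz":0,"fingers":0}])

```text
time_s: 36.6
eef_pos: [0.549, -0.2867, 0.2003]
tcp_rot: [-3.141, -0.01, 0.0]
force: [0.0, -0.4, -0.4]
opening: 0.0866
gripper_force: 0.0
```

Emit:
apply_moves(rows=[{"dx":0,"dy":-0.004,"dz":-0.06,"rx":0,"ry":0,"rz":0,"fingers":0},{"dx":0,"dy":-0.004,"dz":-0.16,"rx":0,"ry":0,"rz":0,"fingers":0},{"dx":0,"dy":-0.004,"dz":-0.26,"rx":0,"ry":0,"rz":0,"fingers":0},{"dx":0,"dy":-0.004,"dz":-0.35,"rx":0,"ry":0,"rz":0,"fingers":0},{"dx":0,"dy":-0.004,"dz":-0.4,"rx":0,"ry":0,"rz":0,"fingers":0},{"dx":0,"dy":-0.004,"dz":-0.416,"rx":0,"ry":0,"rz":0,"fingers":0},{"dx":0,"dy":-0.004,"dz":-0.416,"rx":0,"ry":0,"rz":0,"fingers":0},{"dx":0,"dy":-0.004,"dz":-0.416,"rx":0,"ry":0,"rz":0,"fingers":40},{"dx":0,"dy":-0.004,"dz":-0.416,"rx":0,"ry":0,"rz":0,"fingers":80},{"dx":0,"dy":-0.004,"dz":-0.416,"rx":0,"ry":0,"rz":0,"fingers":120},{"dx":0,"dy":-0.004,"dz":-0.416,"rx":0,"ry":0,"rz":0,"fingers":120},{"dx":0,"dy":-0.004,"dz":-0.416,"rx":0,"ry":0,"rz":0,"fingers":120}], squeeze=7)

```text
time_s: 37.8
eef_pos: [0.5491, -0.2888, 0.0761]
tcp_rot: [3.141, 0.01, 0.001]
force: [0.1, -0.2, 2.1]
opening: 0.0611
gripper_force: 7.0
```

Emit:
apply_moves(rows=[{"dx":0,"dy":0,"dz":0.03,"rx":0,"ry":0,"rz":0,"fingers":120},{"dx":0,"dy":0,"dz":0.1,"rx":0,"ry":0,"rz":0,"fingers":120},{"dx":0,"dy":0,"dz":0.2,"rx":0,"ry":0,"rz":0,"fingers":120},{"dx":0,"dy":0,"dz":0.3,"rx":0,"ry":0,"rz":0,"fingers":120},{"dx":0,"dy":0,"dz":0.36,"rx":0,"ry":0,"rz":0,"fingers":120},{"dx":0.01,"dy":0.04,"dz":0.39,"rx":0,"ry":0,"rz":0,"fingers":120},{"dx":0.02,"dy":0.12,"dz":0.39,"rx":0,"ry":0,"rz":0,"fingers":120},{"dx":0.03,"dy":0.22,"dz":0.39,"rx":0,"ry":0,"rz":0,"fingers":120},{"dx":0.04,"dy":0.34,"dz":0.39,"rx":0,"ry":0,"rz":0,"fingers":120},{"dx":0.05,"dy":0.46,"dz":0.39,"rx":0,"ry":0,"rz":0,"fingers":120},{"dx":0.06,"dy":0.58,"dz":0.39,"rx":0,"ry":0,"rz":0,"fingers":120},{"dx":0.07,"dy":0.7,"dz":0.39,"rx":0,"ry":0,"rz":0,"fingers":120},{"dx":0.08,"dy":0.81,"dz":0.39,"rx":0,"ry":0,"rz":0,"fingers":120},{"dx":0.1,"dy":0.9,"dz":0.39,"rx":0,"ry":0,"rz":0,"fingers":120},{"dx":0.112,"dy":0.97,"dz":0.39,"rx":0,"ry":0,"rz":0,"fingers":120},{"dx":0.112,"dy":1.0,"dz":0.39,"rx":0,"ry":0,"rz":0,"fingers":120},{"dx":0.112,"dy":1.0,"dz":0.39,"rx":0,"ry":0,"rz":0,"fingers":120},{"dx":0.112,"dy":1.0,"dz":0.39,"rx":0,"ry":0,"rz":0,"fingers":120}])

```text
time_s: 39.6
eef_pos: [0.5821, 0.0103, 0.1924]
tcp_rot: [3.141, 0.008, -0.001]
force: [-0.0, 0.3, -0.3]
opening: 0.0616
gripper_force: 7.0
```

Emit:
apply_moves(rows=[{"dx":0,"dy":0.06,"dz":0,"rx":0,"ry":0,"rz":0,"fingers":120},{"dx":0,"dy":0.12,"dz":0,"rx":0,"ry":0,"rz":0,"fingers":120},{"dx":0,"dy":0.141,"dz":0,"rx":0,"ry":0,"rz":0,"fingers":120},{"dx":0,"dy":0.141,"dz":-0.05,"rx":0,"ry":0,"rz":0,"fingers":120},{"dx":0,"dy":0.141,"dz":-0.13,"rx":0,"ry":0,"rz":0,"fingers":120},{"dx":0,"dy":0.141,"dz":-0.21,"rx":0,"ry":0,"rz":0,"fingers":120},{"dx":0,"dy":0.141,"dz":-0.29,"rx":0,"ry":0,"rz":0,"fingers":120},{"dx":0,"dy":0.141,"dz":-0.34,"rx":0,"ry":0,"rz":0,"fingers":120},{"dx":0,"dy":0.141,"dz":-0.365,"rx":0,"ry":0,"rz":0,"fingers":120},{"dx":0,"dy":0.141,"dz":-0.374,"rx":0,"ry":0,"rz":0,"fingers":120},{"dx":0,"dy":0.141,"dz":-0.374,"rx":0,"ry":0,"rz":0,"fingers":120}])

```text
time_s: 40.7
eef_pos: [0.583, 0.0532, 0.081]
tcp_rot: [3.141, 0.009, 0.002]
force: [0.1, 0.5, -0.3]
opening: 0.0612
gripper_force: 7.0
```

Emit:
apply_moves(rows=[{"dx":0,"dy":0,"dz":-0.003,"rx":0,"ry":0,"rz":0,"fingers":120},{"dx":0,"dy":0,"dz":-0.006,"rx":0,"ry":0,"rz":0,"fingers":120},{"dx":0,"dy":0,"dz":-0.006,"rx":0,"ry":0,"rz":0,"fingers":70},{"dx":0,"dy":0,"dz":-0.006,"rx":0,"ry":0,"rz":0,"fingers":40},{"dx":0,"dy":0,"dz":-0.006,"rx":0,"ry":0,"rz":0,"fingers":0},{"dx":0,"dy":0,"dz":0,"rx":0,"ry":0,"rz":0,"fingers":0},{"dx":0,"dy":0,"dz":0.05,"rx":0,"ry":0,"rz":0,"fingers":0},{"dx":0,"dy":0,"dz":0.18,"rx":0,"ry":0,"rz":0,"fingers":0},{"dx":0,"dy":0,"dz":0.32,"rx":0,"ry":0,"rz":0,"fingers":0},{"dx":-0.02,"dy":-0.06,"dz":0.4,"rx":0,"ry":0,"rz":0,"fingers":50},{"dx":-0.06,"dy":-0.2,"dz":0.4,"rx":0,"ry":0,"rz":0,"fingers":149},{"dx":-0.11,"dy":-0.35,"dz":0.4,"rx":0,"ry":0,"rz":0,"fingers":149},{"dx":-0.16,"dy":-0.5,"dz":0.4,"rx":0,"ry":0,"rz":0,"fingers":149},{"dx":-0.21,"dy":-0.65,"dz":0.4,"rx":0,"ry":0,"rz":0,"fingers":149},{"dx":-0.26,"dy":-0.8,"dz":0.4,"rx":0,"ry":0,"rz":0.001,"fingers":149},{"dx":-0.29,"dy":-0.92,"dz":0.4,"rx":0,"ry":0,"rz":0.0026,"fingers":149},{"dx":-0.305,"dy":-1.0,"dz":0.4,"rx":0,"ry":0,"rz":0.0026,"fingers":149},{"dx":-0.305,"dy":-1.0,"dz":0.4,"rx":0,"ry":0,"rz":0.0026,"fingers":149},{"dx":-0.305,"dy":-1.0,"dz":0.4,"rx":0,"ry":0,"rz":0.0026,"fingers":149}])

```text
time_s: 42.6
eef_pos: [0.491, -0.2464, 0.2012]
tcp_rot: [-3.141, -0.034, -0.001]
force: [-0.3, 0.2, -0.2]
opening: 0.0361
gripper_force: 0.0
```

```bash
python3 - <<'E'
import sys; sys.argv=["",'k1']
from look import *
for n,p in(("stick_centre",[.4915,-.389,.022,.004]),("mill_centre",[.5,.052,0,.008]),("cup_centre",[.583,.053,0,.008])):
  for c in("scene","side","wrist"):
    r=models.outline_of(c,n)
    for k in r[:1]:
        print(n,c,k["p"],k["uv"],fit(n,p,{c:k["region"]},I,yaw=n[0]=="s"))
E
```

```text
[ 0.4915 -0.2449  0.2007] [-3.141  -0.0387 -0.0007]
stick_centre scene 0.62 [150.6, 187.4] (array([ 0.4919, -0.3864,  0.0408]), np.float64(0.18791946308724827))
stick_centre side 0.56 [385.1, 157.8] (array([ 0.494 , -0.3912,  0.0346]), np.float64(0.28315946348733234))
stick_centre wrist 0.72 [182.1, 263.0] (array([ 0.4915, -0.389 ,  0.022 ]), np.float64(1.0))
mill_centre scene 0.56 [305.8, 196.9] (array([0.4992, 0.054 , 0.0458]), np.float64(0.49184857695496))
mill_centre side 0.92 [292.2, 243.0] (array([0.5023, 0.0483, 0.1264]), np.float64(0.20005564830272682))
mill_centre wrist 0.61 [29.0, 182.8] (array([ 0.4988,  0.0718, -0.0617]), np.float64(0.12814323073828204))
cup_centre scene 0.65 [295.0, 222.0] (array([0.5834, 0.0548, 0.0275]), np.float64(0.05046305046305044))
cup_centre side 0.77 [268.0, 220.1] (array([0.5813, 0.0523, 0.0603]), np.float64(0.12148685403445147))
cup_centre wrist 0.59 [22.6, 117.1] (array([ 0.5845,  0.0676, -0.0761]), np.float64(0.09331395348837213))
```

View pics/side_k1.png

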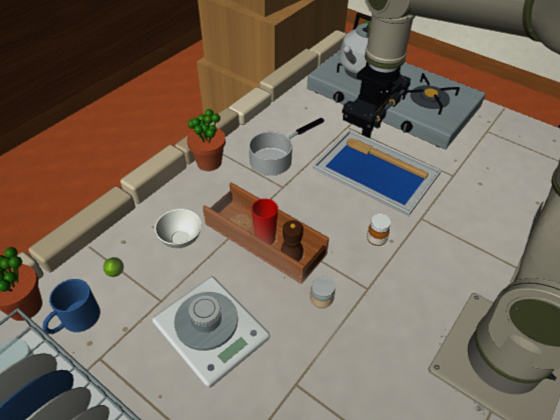

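Emit:
apply_moves(rows=[{"dx":0,"dy":-0.15,"dz":0,"rx":0,"ry":0,"rz":0,"fingers":149},{"dx":0,"dy":-0.3,"dz":0,"rx":0,"ry":0,"rz":0,"fingers":149},{"dx":0,"dy":-0.42,"dz":0,"rx":0,"ry":0,"rz":0,"fingers":149},{"dx":0,"dy":-0.475,"dz":0,"rx":0,"ry":0,"rz":0,"fingers":149},{"dx":0,"dy":-0.475,"dz":-0.1,"rx":0,"ry":0,"rz":0,"fingers":149},{"dx":0,"dy":-0.475,"dz":-0.24,"rx":0,"ry":0,"rz":0,"fingers":149},{"dx":0,"dy":-0.475,"dz":-0.38,"rx":0,"ry":0,"rz":0,"fingers":149},{"dx":0,"dy":-0.475,"dz":-0.48,"rx":0,"ry":0,"rz":0,"fingers":149},{"dx":0,"dy":-0.475,"dz":-0.55,"rx":0,"ry":0,"rz":0,"fingers":149},{"dx":0,"dy":-0.475,"dz":-0.55,"rx":0,"ry":0,"rz":0,"fingers":149},{"dx":0,"dy":-0.475,"dz":-0.55,"rx":0,"ry":0,"rz":0,"fingers":149}])

```text
time_s: 44.3
eef_pos: [0.4913, -0.3886, 0.0359]
tcp_rot: [-3.141, -0.036, -0.0]
force: [0.0, 0.0, 0.6]
opening: 0.0364
gripper_force: 0.0
```

Emit:
apply_moves(rows=[{"dx":0,"dy":-0.002,"dz":-0.04,"rx":0,"ry":0,"rz":0,"fingers":149},{"dx":0,"dy":-0.002,"dz":-0.08,"rx":0,"ry":0,"rz":0,"fingers":149},{"dx":0,"dy":-0.002,"dz":-0.099,"rx":0,"ry":0,"rz":0,"fingers":149},{"dx":0,"dy":-0.002,"dz":-0.099,"rx":0,"ry":0,"rz":0,"fingers":149},{"dx":0,"dy":-0.002,"dz":-0.099,"rx":0,"ry":0,"rz":0,"fingers":200},{"dx":0,"dy":-0.002,"dz":-0.099,"rx":0,"ry":0,"rz":0,"fingers":255},{"dx":0,"dy":-0.002,"dz":-0.099,"rx":0,"ry":0,"rz":0,"fingers":255},{"dx":0,"dy":-0.002,"dz":-0.099,"rx":0,"ry":0,"rz":0,"fingers":255},{"dx":0,"dy":-0.002,"dz":-0.099,"rx":0,"ry":0,"rz":0,"fingers":255}], squeeze=15)

```text
time_s: 45.2
eef_pos: [0.491, -0.3894, 0.0057]
tcp_rot: [3.141, 0.036, 0.0]
force: [1.0, -0.3, 1.1]
opening: 0.0156
gripper_force: 15.0
```

Emit:
apply_moves(rows=[{"dx":0,"dy":0,"dz":0.03,"rx":0,"ry":0,"rz":0,"fingers":255},{"dx":0,"dy":0,"dz":0.1,"rx":0,"ry":0,"rz":0,"fingers":255},{"dx":0,"dy":0,"dz":0.22,"rx":0,"ry":0,"rz":0,"fingers":255},{"dx":0,"dy":0,"dz":0.35,"rx":0,"ry":0,"rz":0,"fingers":255},{"dx":0,"dy":0,"dz":0.48,"rx":0,"ry":0,"rz":0,"fingers":255},{"dx":0.02,"dy":0.04,"dz":0.6,"rx":0,"ry":0,"rz":0.01,"fingers":255},{"dx":0.06,"dy":0.12,"dz":0.65,"rx":0,"ry":0,"rz":0.03,"fingers":255},{"dx":0.1,"dy":0.22,"dz":0.65,"rx":0,"ry":0,"rz":0.05,"fingers":255},{"dx":0.15,"dy":0.33,"dz":0.65,"rx":0,"ry":0,"rz":0.07,"fingers":255},{"dx":0.2,"dy":0.44,"dz":0.65,"rx":0,"ry":0,"rz":0.09,"fingers":255},{"dx":0.25,"dy":0.55,"dz":0.65,"rx":0,"ry":0,"rz":0.11,"fingers":255},{"dx":0.3,"dy":0.66,"dz":0.65,"rx":0,"ry":0,"rz":0.13,"fingers":255},{"dx":0.35,"dy":0.76,"dz":0.65,"rx":0,"ry":0,"rz":0.15,"fingers":255},{"dx":0.4,"dy":0.85,"dz":0.65,"rx":0,"ry":0,"rz":0.17,"fingers":255},{"dx":0.45,"dy":0.93,"dz":0.65,"rx":0,"ry":0,"rz":0.19,"fingers":255},{"dx":0.5,"dy":0.98,"dz":0.65,"rx":0,"ry":0,"rz":0.21,"fingers":255},{"dx":0.54,"dy":1.0,"dz":0.65,"rx":0,"ry":0,"rz":0.225,"fingers":255},{"dx":0.552,"dy":1.0,"dz":0.65,"rx":0,"ry":0,"rz":0.2388,"fingers":255},{"dx":0.552,"dy":1.0,"dz":0.65,"rx":0,"ry":0,"rz":0.2388,"fingers":255},{"dx":0.552,"dy":1.0,"dz":0.65,"rx":0,"ry":0,"rz":0.2388,"fingers":255}])

```text
time_s: 47.2
eef_pos: [0.6562, -0.0899, 0.201]
tcp_rot: [2.277, 2.164, -0.0]
force: [-0.4, -0.6, -0.2]
opening: 0.0159
gripper_force: 15.0
```

Emit:
apply_moves(rows=[{"dx":0,"dy":0.08,"dz":0,"rx":0,"ry":0,"rz":0,"fingers":255},{"dx":0,"dy":0.2,"dz":0,"rx":0,"ry":0,"rz":0,"fingers":255},{"dx":0,"dy":0.32,"dz":0,"rx":0,"ry":0,"rz":0,"fingers":255},{"dx":0,"dy":0.41,"dz":0,"rx":0,"ry":0,"rz":0,"fingers":255},{"dx":0,"dy":0.44,"dz":0,"rx":0,"ry":0,"rz":0,"fingers":255},{"dx":0,"dy":0.44,"dz":0,"rx":0,"ry":0,"rz":0,"fingers":255},{"dx":0,"dy":0.44,"dz":0,"rx":0,"ry":0,"rz":0,"fingers":255}])

```text
time_s: 47.9
eef_pos: [0.6565, 0.0406, 0.2009]
tcp_rot: [2.276, 2.164, -0.001]
force: [-0.5, -0.0, 0.5]
opening: 0.0159
gripper_force: 15.0
```

Emit:
apply_moves(rows=[{"dx":0,"dy":0.006,"dz":-0.05,"rx":0,"ry":0,"rz":0,"fingers":255},{"dx":0,"dy":0.006,"dz":-0.14,"rx":0,"ry":0,"rz":0,"fingers":255},{"dx":0,"dy":0.006,"dz":-0.24,"rx":0,"ry":0,"rz":0,"fingers":255},{"dx":0,"dy":0.006,"dz":-0.33,"rx":0,"ry":0,"rz":0,"fingers":255},{"dx":0,"dy":0.006,"dz":-0.39,"rx":0,"ry":0,"rz":0,"fingers":255},{"dx":0,"dy":0.006,"dz":-0.42,"rx":0,"ry":0,"rz":0,"fingers":255},{"dx":0,"dy":0.006,"dz":-0.436,"rx":0,"ry":0,"rz":0,"fingers":255},{"dx":0,"dy":0.006,"dz":-0.438,"rx":0,"ry":0,"rz":0,"fingers":255},{"dx":0,"dy":0.006,"dz":-0.438,"rx":0,"ry":0,"rz":0,"fingers":255}])

```text
time_s: 48.8
eef_pos: [0.6571, 0.0442, 0.0701]
tcp_rot: [2.274, 2.167, 0.002]
force: [0.2, 0.8, -0.8]
opening: 0.0158
gripper_force: 15.0
```

Emit:
apply_moves(rows=[{"dx":0,"dy":-0.003,"dz":-0.004,"rx":0,"ry":0,"rz":0,"fingers":255},{"dx":0,"dy":-0.003,"dz":-0.008,"rx":0,"ry":0,"rz":0,"fingers":255},{"dx":0,"dy":-0.003,"dz":-0.008,"rx":0,"ry":0,"rz":0,"fingers":230},{"dx":0,"dy":-0.003,"dz":-0.008,"rx":0,"ry":0,"rz":0,"fingers":190},{"dx":0,"dy":-0.003,"dz":-0.008,"rx":0,"ry":0,"rz":0,"fingers":155},{"dx":0,"dy":-0.003,"dz":-0.006,"rx":0,"ry":0,"rz":0,"fingers":155},{"dx":0,"dy":-0.003,"dz":0.03,"rx":0,"ry":0,"rz":0,"fingers":155},{"dx":0,"dy":-0.003,"dz":0.1,"rx":0,"ry":0,"rz":0,"fingers":155},{"dx":0,"dy":-0.003,"dz":0.22,"rx":0,"ry":0,"rz":0,"fingers":155},{"dx":0,"dy":-0.003,"dz":0.36,"rx":0,"ry":0,"rz":0,"fingers":155},{"dx":0,"dy":-0.1,"dz":0.5,"rx":0,"ry":0,"rz":0,"fingers":155},{"dx":0,"dy":-0.2,"dz":0.55,"rx":0,"ry":0,"rz":0,"fingers":155},{"dx":0,"dy":-0.2,"dz":0.55,"rx":0,"ry":0,"rz":0,"fingers":155},{"dx":0,"dy":-0.2,"dz":0.55,"rx":0,"ry":0,"rz":0,"fingers":155}])

```text
time_s: 50.2
eef_pos: [0.6566, -0.0163, 0.2352]
tcp_rot: [2.275, 2.165, 0.002]
force: [0.3, 1.4, -0.7]
opening: 0.0342
gripper_force: 0.0
```

```bash
python3 - <<'E'
import sys; sys.argv=["",'f']
from look import *
D={}
for n in("stick_centre","cup_centre","mill_centre"):
    r=models.outline_of("wrist",n); print(n,r and r[0]["p"]); D[n]=r[0]["region"]
for n,p in(("stick_centre",[.6565,.043,1.523,.066]),("mill_centre",[.5,.052,0,.008]),("cup_centre",[.583,.053,0,.008])):
    print(n,fit(n,p,{"wrist":D[n]},I,yaw=n[0]=="s",occ={"wrist":cv2.resize(sum(D[k].astype(np.uint8) for k in D if k!=n),(1120,840))>0}))
a=cv2.imread("pics/wrist_f.png")[:300];b=cv2.imread("pics/side_f.png")[90:390]
cv2.imwrite("pics/final.png",np.vstack([a,b]))
E
```

```text
[ 0.6561 -0.0141  0.2335] [-2.2708 -2.1688  0.0009]
stick_centre 0.89
cup_centre 0.57
mill_centre 0.95
stick_centre (array([0.6569, 0.045 , 1.5191]), np.float64(0.08130081300813008))
mill_centre (array([0.5084, 0.0512, 0.0765]), np.float64(0.0698934606906686))
cup_centre (array([0.5838, 0.0514, 0.0805]), np.float64(0.031166199868899347))
```

View pics/final.png

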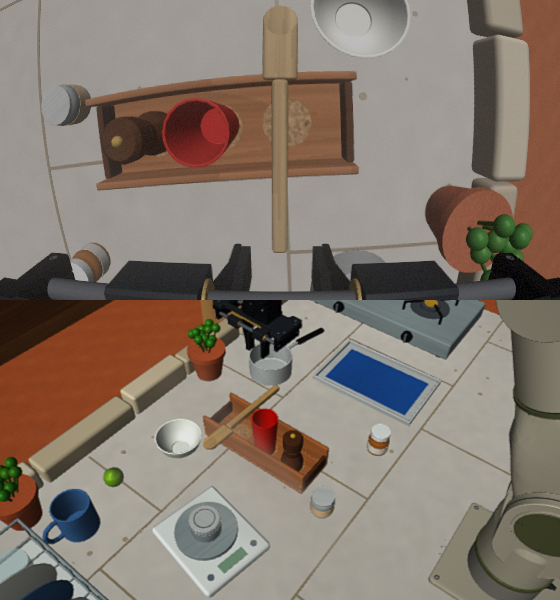

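```bash
python3 - <<'E'
from h import *
I={c:imaging.camera_info(c) for c in("scene","side","wrist")}
for c in I: cv2.imwrite(f"pics/{c}_g.png",imaging.read_camera(c))
for c in("side","wrist","scene"):
    D={n:models.outline_of(c,n) for n in("stick_centre","cup_centre","mill_centre","caddy")}
    D={n:r[0]["region"] for n,r in D.items() if r}
    for n,p in(("mill_centre",[.5,.052,0,.008]),("cup_centre",[.583,.053,0,.008])):
        if n in D: print(c,n,fit(n,p,{c:D[n]},I,yaw=False,occ={c:cv2.resize(sum(D[k].astype(np.uint8) for k in D if k!=n),(1120,840))>0}), D[n].sum())
print(arm.get_obs()["eef_pos"],arm.get_obs()["dq"])
a=cv2.imread("pics/side0.png").astype(int);b=cv2.imread("pics/side_g.png").astype(int)
d=np.abs(a-b).max(2)[180:280,200:330]>40; print("side diff px in caddy",d.sum(),[int(v) for v in np.median(np.argwhere(d),0)+[180,200]] if d.any() else None)
E
```

```text
side mill_centre (array([ 0.4974,  0.0564, -0.0007]), np.float64(0.03147699757869249)) 723
side cup_centre (array([0.581 , 0.0536, 0.1135]), np.float64(0.032449137265001315)) 953
wrist mill_centre (array([0.5068, 0.0533, 0.0079]), np.float64(0.01926394479585969)) 2671
wrist cup_centre (array([ 0.5833,  0.0537, -0.0186]), np.float64(0.004766621270273608)) 4105
scene mill_centre (array([ 0.5106,  0.0542, -0.0445]), np.float64(0.07995678011885465)) 450
scene cup_centre (array([0.5796, 0.0533, 0.0015]), np.float64(0.030018761726078758)) 1053
[ 0.6565 -0.0156  0.2343] [-0.0006  0.0004 -0.0006  0.0008  0.0005 -0.0007 -0.0001]
side diff px in caddy 301 [216, 245]
```

```bash
python3 -c "
from station import order
print(order.job_done())"
```

```text
the job is handed in; nothing more can be done
None
```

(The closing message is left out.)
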